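Leak-test the slim gas traps in the plier-clamp jig

ROBOT

A 7-joint arm with a two-finger parallel gripper is mounted at the origin on the work surface. World frame = base frame: x ahead of the robot, y to its left, z up, the work surface at z = 0. Lengths are in mm, angles in degrees, forces in N, time in s.
With the tool pointing down it reaches from about 425 to 925 mm from the base axis. Payload 6.8 kg.
Tool frame: the origin (TCP) lies at the very end of the fingers, on their centre line; the grasp point (between the pads) lies ctrl.hold_point_z behind it (ctrl.hold_point_z is the distance from the TCP to the grasp point, in mm); x points along the fingers, z is the direction in which the jaws open and shut, and the axes are right-handed (so a half turn about x gives the same grasp; the last joint's range is limited). The gripper opens to 88 mm and grips with 3 to 60 N. Pads are 20 mm wide; open, the fingers measure 115 mm over their backs; the gripper's body (75 mm by 178 mm) begins 61 mm behind the grasp point.
Start: joints at [70.124, 27.33, 1.283, 89.118, -0.659, 63.558, -4.761], TCP at [159.671, -655.86, 222.664] pointing down, gripper open.
Joint ranges: [-169.35, 169.35], [-19.33, 120.38], [-80.79, 83.38], [13.8, 139.57], [-78.32, 258.32], [9.67, 109.79], [-169.56, 169.56]. Speed limits (degrees/s): [136.94, 136.94, 180, 180, 180, 180, 180].

INTERFACE

Orientations are given as [roll, pitch, yaw] about the fixed x, y, z axes, in that order (R = Rz(yaw) Ry(pitch) Rx(roll)).
In Python, from station import ctrl gives the robot as it stands. The module is installed in compiled form; this text tells all that it offers.
- The arm moves only by the tool step_arm, never from a script. Its argument "increments" is text: rows parted by semicolons, each of 7 numbers parted by spaces: the shift along the tool's x, y, z each as a share of 0.2 m, from -1 to 1, then the turn, a rotation vector about the tool's x, y, z each as a share of 180 degrees, from -1 to 1, then the closure, from 0 (fully open) to 1 (shut). In form: dx dy dz rx ry rz grip; .... A call has 1 to 12 rows; each row shifts and turns the commanded pose from where the row before left it, along the tool's axes as they then stand; what a row does not reach is not made up. A row lasts 1/12 s, in which the tool goes at most 41.7 mm and 7.16 degrees, less where a joint would pass 70% of its speed; a pose out of reach is approached as far as the arm can. A call with a number of a shift or a turn outside -1 to 1 is refused whole. A call with a gripper value outside its range is refused whole. The fingers move at their own pace and stop on an object; "newtons" is the grip in N (left out, the last holds). Time passes only in rows, so rows that do not move let the fingers close. It gives the time, the measured TCP pose, the force and the opening at its end, in the units of the state.
- ctrl.observe(): the state, without advancing time (a new reading comes with each control period).
- ctrl.grab_frame(name): name is "side" or "top" or "wrist"; returns (picture, depth): 384x512x3 uint8, red, green, blue; 384x512 float32, mm along the optical axis (not along the pixel's ray), 0 where there is no reading.
- ctrl.calibration(name): a dict with "camera_matrix" (3x3 intrinsics, pixels), "R" (3x3) and "t" (3): a world point X has camera coordinates R X + t; the wrist camera has in their place "hand_eye" (4x4, takes a point from camera to tool coordinates, whose origin is the TCP and whose axes are the tool frame's). Camera axes: x right, y down, z forward; pixel columns grow to the right and rows downward; lengths in mm; the calibration is good to about 2 mm. A picture is of the moment at which its call begins: read the wrist's pose just before it. calibration takes no time and is no camera call.
- ctrl.finish_job(): hands the job in, once; it reports no verdict.
The state is a dict: "t": time; "q": joint angles; "joint_velocities": joint speeds; "joint_efforts": joint torques, N m; "tool_pos": TCP position; "tcp_rot": TCP orientation; "force": force on the tool from outside, world axes, zero at the start; "moment": the same for the moment, N m; "finger_gap": finger opening in mm.
Only numpy, scipy, OpenCV 4.12 (cv2) and the standard library are available. Lean on these libraries where they do the work, as an engineer would, in place of code of your own. Each camera call takes 0.05 s, during which the arm holds its last target. There are 200 camera calls.

TASK

Leak-test the slim gas traps: pick every slim trap out of the parts bin, lay each in a cradle of the leak-test jig, squeeze the plier clamp until it locks by itself over centre onto them, and with all of them clamped press the START button fully down. Then flick the clamp's release lever so that it springs open, and lay all the tested traps flat on the floor of the empty tray. Leave the fat trap and the small fittings in the bin.

Things in the scene. Friction and masses are not known exactly. Their poses are not given: they have to be found in the camera images.
- jig: leak-test jig, fixed (sizes in mm, its frame). Origin on the bench under the middle cradle; x points from the clamp handles (near the robot) to the white tester case, z up. Base plate x -240..163, y -100..100, top z 12. Three cradles along y, two saddles each, hold the traps lying along x. Tester case x 62..162, y -108..108, top z 72, with one flat port per cradle, face at x 49.
- cradle1 (a point): seat of a slim trap's axis centre: jig x 0, y -58, z 50; axes as the jig's. Each cradle is two saddles at x -24 and 24, 10 thick along x, floor at z 39, cheeks 26 apart up to z 46, flaring to 38 apart at z 50; between the saddles (x -19..19) nothing stands above the plate, so fingers fit beside the trap.
- cradle2 (a point): seat at jig x 0, y 0, z 50. Across from the ports a sealing bar (x -59..-69, y -94..94, z 38..62) slides along x; it has one sprung rubber cup per cradle, faces at x -49 when open. Squeezing the clamp moves it 10 towards +x: the cups push the 90 long traps against the ports (trap centre then at x 3.7) and give way by about 2.5.
- cradle3 (a point): seat at jig x 0, y 58, z 50. With the clamp open a trap may be laid within 3 of x 0 in any cradle, one to a cradle; the clamp pushes it home.
- handle (a joint): squeeze handle of the plier clamp, rad: 0 sprung open, 0.56 squeezed to its stop, dead centre at 0.50. Past that it stays locked at 0.56 if traps are clamped (takes 6 to 15 N at handle_grip); with empty cradles it springs open. Steel channel 8 thick, jig z 41..59, pivot at jig x -154, y 0, reaching 84 from it towards -x. Locked it is parallel to jig x; open it stands out towards +y.
- handle_grip (a point): where to squeeze: a point on the OUTER (+y) face of the squeeze handle, 52 from its pivot; moves with it. Locked it lies at jig x -206, y 14, z 50. Open, the handle slants by 0.56 rad, its outer face at x -206 being at y 49.
- fixed_handle (a point): opposite point on the OUTER (-y) face of the fixed handle: jig x -206, y -14, z 50. That handle is bolted down (8 thick, z 41..59, x -142..-226, adjusting screw to -235), so the hand must shift towards it (-y) while the fingers close from 64 to 28 over the outer faces of both handles.
- lever (a joint): release lever of the clamp, rad: 0 at rest (light spring), up to 0.30 as its tail is pushed towards +y of the jig. Pivoted in the squeeze handle 38 from that one's pivot. When the clamp is locked, pushing the tail about 10 mm (1 to 4 N) makes its nose kick on the fixed handle and the clamp springs open.
- lever_tail (a point): inner (-y) face of the lever's tail, to be pushed towards +y of the jig: plate 5 thick, 16 high (z 42..58), 42 long, standing out towards -x behind both handles. Moves with handle and lever; locked it is at jig x -256, y 4, z 50 (plate x -231..-273). On its -y side beyond x -235 there is only the flat base plate or bench.
- start (a joint): travel of the START button, m: 0 up, 0.005 fully down (5 N, springs back).
- start_top (a point): top of the START button (22 wide), on a small grey box on the jig's plate beside the fixed handle: jig x -185, y -70, z 63.
- bin: grey open parts bin, fixed, 340 (x) by 240 (y), 45 high, walls and floor 4 thick. Origin under its centre; inner floor at z 4. It stands at one side of the jig, the tray at the other; they change sides.
- tray: empty aluminium tray, fixed, 290 (x) by 240 (y), walls 30 high and 4 thick, inner floor at z 4, two low ribs (4 wide, to z 14) along y at x = -46 and +46 part it into three lanes. Origin under its centre.
- trap1_mid (a point): slim gas trap (wanted, if present): plain aluminium square bar body 22 by 22, 62 long, with a round brass stub 10 across and 14 long at each end, 90 long in all, about 0.09 kg. This point is the centre of its axis, x along the axis. Two or three of them lie on the bin's floor (None if absent).
- trap2_mid (a point): slim gas trap (wanted, if present): plain aluminium square bar body 22 by 22, 62 long, with a round brass stub 10 across and 14 long at each end, 90 long in all, about 0.09 kg. This point is the centre of its axis, x along the axis. Two or three of them lie on the bin's floor (None if absent).
- trap3_mid (a point): slim gas trap (wanted, if present): plain aluminium square bar body 22 by 22, 62 long, with a round brass stub 10 across and 14 long at each end, 90 long in all, about 0.09 kg. This point is the centre of its axis, x along the axis. Two or three of them lie on the bin's floor (None if absent).
- fat_trap_mid (a point): fat gas trap, square aluminium body 32 by 32, 70 long, 98 with its stubs; centre of its axis, x along it. Loose in the bin; not wanted, leave it there.
- tee: brass tee fitting 40 by 24, 12 high, loose in the bin; not wanted, leave it there.
- union: short steel union, 14 across, 36 long, loose in the bin; not wanted, leave it there.
- elbow: brass elbow fitting about 30 by 28, 14 high, loose in the bin; not wanted, leave it there.
- blanking_plug: steel block plug 20 by 20, 14 high, loose in the bin; not wanted, leave it there.
- reducer: short brass reducer, 16 across, 26 long, loose in the bin; not wanted, leave it there.
Things that resemble listed ones, but are neither listed nor needed, are in the scene too. What is shaped like the part that bears trap3_mid but orange or pink is not meant.

How it is judged (in metres and radians):
On the way, in this order (a step that is already met when the one before it is completed fails the run):
1. all the slim traps lie in cradles, pushed up to the ports, and the clamp is locked on them (handle beyond 0.53 rad) with the fingers off the handle (value of joint handle above 0.53 rad and contact force between the fingers and handle below 0.5 N and x of trap1_mid in the frame of jig between 0.0005 and 0.008 m and y of trap1_mid in the frame of jig between -0.065 and 0.065 m and z of trap1_mid in the frame of jig between 0.046 and 0.054 m and angle between the x axis of each of trap1_mid, trap2_mid, trap3_mid and the x axis of jig, either way round below 0.08 rad and (horizontal distance between trap1_mid and cradle1 below 0.012 m or horizontal distance between trap1_mid and cradle2 below 0.012 m or horizontal distance between trap1_mid and cradle3 below 0.012 m) and x of trap2_mid in the frame of jig between 0.0005 and 0.008 m and y of trap2_mid in the frame of jig between -0.065 and 0.065 m and z of trap2_mid in the frame of jig between 0.046 and 0.054 m and (horizontal distance between trap2_mid and cradle1 below 0.012 m or horizontal distance between trap2_mid and cradle2 below 0.012 m or horizontal distance between trap2_mid and cradle3 below 0.012 m) and x of trap3_mid in the frame of jig between 0.0005 and 0.008 m and y of trap3_mid in the frame of jig between -0.065 and 0.065 m and z of trap3_mid in the frame of jig between 0.046 and 0.054 m and (horizontal distance between trap3_mid and cradle1 below 0.012 m or horizontal distance between trap3_mid and cradle2 below 0.012 m or horizontal distance between trap3_mid and cradle3 below 0.012 m)), for 0.5 s.
2. START pressed (beyond 4 mm) with the clamp locked on all the traps (value of joint start above 0.004 m and value of joint handle above 0.53 rad and x of trap1_mid in the frame of jig between 0.0005 and 0.008 m and y of trap1_mid in the frame of jig between -0.065 and 0.065 m and z of trap1_mid in the frame of jig between 0.046 and 0.054 m and angle between the x axis of each of trap1_mid, trap2_mid, trap3_mid and the x axis of jig, either way round below 0.08 rad and (horizontal distance between trap1_mid and cradle1 below 0.012 m or horizontal distance between trap1_mid and cradle2 below 0.012 m or horizontal distance between trap1_mid and cradle3 below 0.012 m) and x of trap2_mid in the frame of jig between 0.0005 and 0.008 m and y of trap2_mid in the frame of jig between -0.065 and 0.065 m and z of trap2_mid in the frame of jig between 0.046 and 0.054 m and (horizontal distance between trap2_mid and cradle1 below 0.012 m or horizontal distance between trap2_mid and cradle2 below 0.012 m or horizontal distance between trap2_mid and cradle3 below 0.012 m) and x of trap3_mid in the frame of jig between 0.0005 and 0.008 m and y of trap3_mid in the frame of jig between -0.065 and 0.065 m and z of trap3_mid in the frame of jig between 0.046 and 0.054 m and (horizontal distance between trap3_mid and cradle1 below 0.012 m or horizontal distance between trap3_mid and cradle2 below 0.012 m or horizontal distance between trap3_mid and cradle3 below 0.012 m)), for 0.05 s.
3. the release lever is flicked (beyond 0.05 rad) while the clamp is still closed (value of joint lever above 0.05 rad and value of joint handle above 0.4 rad), for 0.01 s.
At the end, for the whole second after the job is handed in: every slim trap that is present lies flat on the tray's floor inside its walls (axis 5 to 17 mm above the floor, within 0.12 rad of level), the clamp is open (handle below 0.05 rad), and the fat trap and the small fittings are in the bin (x of trap1_mid in the frame of tray between -0.14 and 0.14 m and y of trap1_mid in the frame of tray between -0.115 and 0.115 m and z of trap1_mid in the frame of tray between 0.009 and 0.021 m and angle between trap1_mid's own x axis and vertical between 1.45 and 1.69 rad and x of trap2_mid in the frame of tray between -0.14 and 0.14 m and y of trap2_mid in the frame of tray between -0.115 and 0.115 m and z of trap2_mid in the frame of tray between 0.009 and 0.021 m and angle between trap2_mid's own x axis and vertical between 1.45 and 1.69 rad and x of trap3_mid in the frame of tray between -0.14 and 0.14 m and y of trap3_mid in the frame of tray between -0.115 and 0.115 m and z of trap3_mid in the frame of tray between 0.009 and 0.021 m and angle between trap3_mid's own x axis and vertical between 1.45 and 1.69 rad and value of joint handle below 0.05 rad and x of fat_trap_mid in the frame of bin between -0.175 and 0.175 m and y of fat_trap_mid in the frame of bin between -0.125 and 0.125 m and z of fat_trap_mid in the frame of bin between -0.02 and 0.06 m and x of tee in the frame of bin between -0.175 and 0.175 m and y of tee in the frame of bin between -0.125 and 0.125 m and z of tee in the frame of bin between -0.02 and 0.06 m and x of union in the frame of bin between -0.175 and 0.175 m and y of union in the frame of bin between -0.125 and 0.125 m and z of union in the frame of bin between -0.02 and 0.06 m and x of elbow in the frame of bin between -0.175 and 0.175 m and y of elbow in the frame of bin between -0.125 and 0.125 m and z of elbow in the frame of bin between -0.02 and 0.06 m and x of blanking_plug in the frame of bin between -0.175 and 0.175 m and y of blanking_plug in the frame of bin between -0.125 and 0.125 m and z of blanking_plug in the frame of bin between -0.02 and 0.06 m and x of reducer in the frame of bin between -0.175 and 0.175 m and y of reducer in the frame of bin between -0.125 and 0.125 m and z of reducer in the frame of bin between -0.02 and 0.06 m); the robot touches nothing.
It fails at once if the fat trap is lifted out of the bin (z of fat_trap_mid in the frame of bin above 0.09 m).
Of trap1, trap2, trap3 only 2 to 3 are there at a start; the rules pass over those that are not, and their reading is None.
At some moment in a run one of trap1, trap2, trap3 may be knocked a few centimetres aside while the robot is not near it.
Once in a run the grip may slacken for a moment while it holds something.
It also fails if it takes over 210 s, if anything falls off the work surface, if the arm or the gripper's body presses on something with over 40 N, if the wrist force passes 120 N, or if a joint passes its speed limit or range.

## Working session

There is one attempt and no reset: what is moved stays moved. The work goes in short steps, Python scripts to look and compute and a tool call to move; the robot and the scene stay as the last step left them, time stands still between calls to the robot, and variables do not carry over. Pictures are saved under pics/ and viewed, about 12 in all and at most 16, crops included, and the job is handed in when it is done.

Besides the shell and the picture viewer there is one more tool, called after "Call:" as name(argument=value, ...) on one line, values as JSON. step_arm: Moves the arm, as the interface text tells. Shift numbers are shares of 0.2 m and turn numbers shares of 180 degrees, none past 1 either way. Its arguments: {"type":"object","properties":{"increments":{"type":"string"},"newtons":{"type":"number"}},"required":["increments"]}

```bash
mkdir -p pics
cat > h.py <<'E'
import numpy as np, cv2
from scipy.spatial.transform import Rotation as Ro
from station import ctrl
def pose():
    s=ctrl.observe(); return np.array(s['tool_pos']),Ro.from_euler('xyz',s['tcp_rot'],degrees=True)
def cam(name):
    p,R=pose(); im,d=ctrl.grab_frame(name); c=ctrl.calibration(name); K=np.array(c['camera_matrix'])
    if name=='wrist':
        T=np.eye(4);T[:3,:3]=R.as_matrix();T[:3,3]=p; T=T@np.array(c['hand_eye'])
    else:
        E=np.eye(4);E[:3,:3]=c['R'];E[:3,3]=c['t'];T=np.linalg.inv(E)
    np.savez(f'{name}.npz',im=im,d=d,K=K,T=T); return im,d,K,T
def load(name):
    z=np.load(f'{name}.npz'); return z['im'],z['d'],z['K'],z['T']
def cloud(d,K,T):
    v,u=np.mgrid[:d.shape[0],:d.shape[1]]
    P=np.stack([(u-K[0,2])/K[0,0]*d,(v-K[1,2])/K[1,1]*d,d],-1)
    return P@T[:3,:3].T+T[:3,3]
def px(u,v,d,K,T,z=None):
    r=T[:3,:3]@np.array([(u-K[0,2])/K[0,0],(v-K[1,2])/K[1,1],1]); 
    k=np.median(d[int(v)-1:int(v)+2,int(u)-1:int(u)+2]) if z is None else (z-T[2,3])/r[2]
    return T[:3,3]+k*r
def move(target,yaw=None,R=None,steps=None,R0=None):
    """print increments from now to target"""
    p,Rc=pose(); dl=Rc.inv().apply(np.array(target)-p)
    print('shift total (tool,/200):',np.round(dl/200,4))
    if R is not None: print('rotvec/180:',np.round((Rc.inv()*R).as_rotvec()/np.pi,4))
def save(n,im,s=1): cv2.imwrite(f'pics/{n}.png',cv2.cvtColor(cv2.resize(im,None,fx=s,fy=s,interpolation=cv2.INTER_CUBIC),cv2.COLOR_RGB2BGR))
E
python3 - <<'E'
from h import *
s=ctrl.observe(); print(s); print(ctrl.hold_point_z)
im,d,K,T=cam('top'); save('top',im,1.5); print(T[:3,3],T[:3,:3].round(2).tolist(),K.tolist())
im,d,K,T=cam('side'); save('side',im,1.5); print(T[:3,3])
print(ctrl.calibration('wrist'))
E
```

```text
{'t': 0.0, 'q': array([70.12194287, 27.37214197,  1.27850208, 89.17558351, -0.65816882,
       63.56010931, -4.76053116]), 'joint_velocities': array([-0.00280866,  0.0535734 , -0.13540734,  0.00198233,  0.09493068,
        0.02527414, -0.07052574]), 'joint_efforts': array([ 3.07582013e-07, -5.82850027e+01,  1.53365158e+00, -2.72608280e+01,
       -5.46347117e-02,  1.68644887e-02,  1.47789938e-04]), 'tool_pos': array([ 159.54487262, -655.2644308 ,  221.74410947]), 'tcp_rot': array([-175.8278669 ,   89.89948987,  107.8601614 ]), 'force': array([-0.41165446,  1.18911945,  0.21541817]), 'moment': array([-0.0397793 ,  0.04955481, -0.03203329]), 'finger_gap': 87.91937093270977}
18.700000000000003
[ 354.24223074   77.77849547 1183.57535949] [[-0.03, -0.99, 0.1], [-1.0, 0.03, 0.02], [-0.02, -0.1, -0.99]] [[390.6034270456147, 0.0, 260.3867750750413], [0.0, 390.6034270456147, 192.3698297294835], [0.0, 0.0, 1.0]]
[  13.65837521 1115.30484069 1232.05127639]
{'camera_matrix': array([[316.36251507,   0.        , 256.46124304],
       [  0.        , 316.36251507, 190.80644134],
       [  0.        ,   0.        ,   1.        ]]), 'hand_eye': array([[-1.52279136e-05, -2.63584135e-01,  9.64636410e-01,
        -1.62461258e+02],
       [-3.31747869e-04, -9.64636356e-01, -2.63584126e-01,
         7.19816381e+01],
       [ 9.99999945e-01, -3.24029909e-04, -7.27540761e-05,
         2.51629781e-01],
       [ 0.00000000e+00,  0.00000000e+00,  0.00000000e+00,
         1.00000000e+00]])}
```

View pics/top.png

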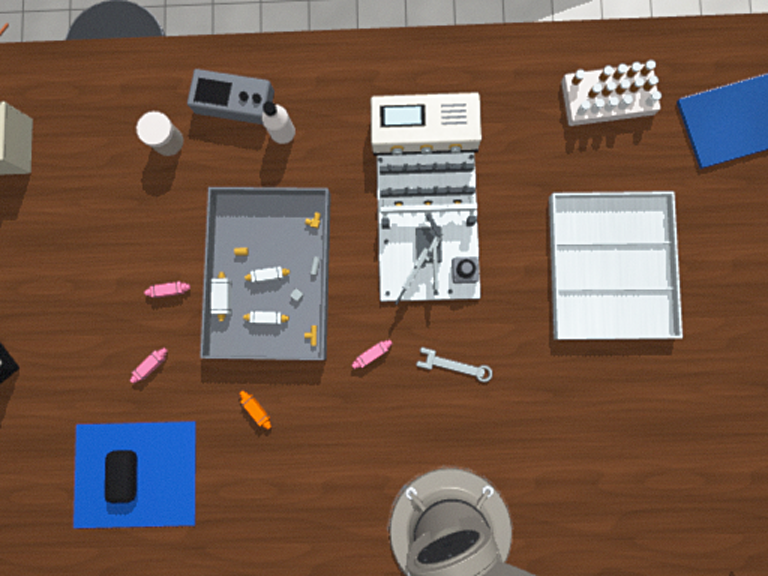

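View pics/side.png

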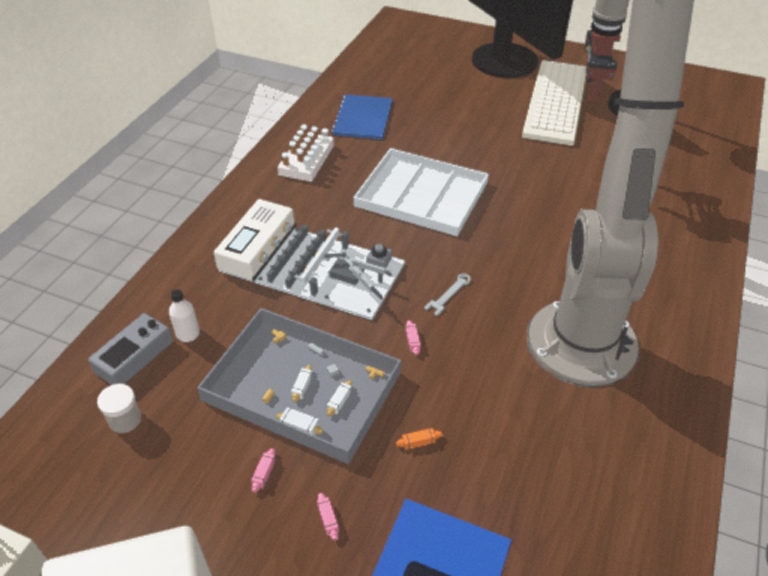

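The view from above shows the bin at left (view pixels 203-328, 188-360), the jig in the middle and the tray at right. Candidates in the bin:
- **Slim traps:** (266,273) and (265,318). Both fit: white, short and thin.
- **Fat trap:** (220,296), which is bigger.

The pink and orange ones outside the bin are decoys. I'll compute positions and confirm with an enlarged crop.

Run:
```python
from h import *
im,d,K,T=load('top')
save('bin',im[120:245,130:225],6)
f=lambda u,v,z:px(u/1.5,v/1.5,d,K,T,z).round(1)
for n,u,v,z in [('plNL',380,298,12),('plNR',479,299,12),('caseFL',373,97,72),('caseFR',480,94,72),('binFL',208,188,45),('binFR',328,188,45),('binNL',201,360,45),('binNR',324,360,45),('trFL',549,193,30),('trFR',674,192,30),('trNL',553,340,30),('trNR',682,338,30),('slimA',266,273,26),('A1',287,271,15),('A2',245,276,15),('slimB',265,318,26),('B1',245,317,15),('B2',287,318,15),('fat',220,296,36),('start',466,267,63)]: print(n,f(u,v,z))
C=cloud(d,K,T)
for n,u,v in [('A',266,273),('B',265,318),('fat',220,296),('start',466,267),('case',450,120),('tray',610,220),('plate',400,240)]: print(n,C[int(v/1.5),int(u/1.5)].round(1))
p,R=pose(); print(R.as_matrix().round(3))
```

```text
plNL [453.6 122.5  12. ]
plNR [445.9 -75.5  12. ]
caseFL [846.7 123.9  72. ]
caseFR [845.  -86.7  72. ]
binFL [681.7 460.   45. ]
binFR [673.7 219.2  45. ]
binNL [340.1 472.3  45. ]
binNR [333.7 232.6  45. ]
trFL [ 652.9 -221.6   30. ]
trFR [ 646.7 -468.9   30. ]
trNL [ 360.1 -213.6   30. ]
trNR [ 357.2 -462.6   30. ]
slimA [509.3 348.8  26. ]
A1 [513.5 308.8  15. ]
A2 [505.9 394.   15. ]
slimB [419.3 351.3  26. ]
B1 [423.  394.2  15. ]
B2 [418.6 309.7  15. ]
fat [464.8 438.2  36. ]
start [504.3 -46.5  63. ]
A [509.3 349.8  26.2]
B [419.2 352.8  28.3]
fat [465.7 439.8  37.1]
start [504.2 -44.5  64.1]
case [793.8 -25.8  73.3]
tray [ 601.1 -345.5    6.9]
plate [570.5  81.   11.3]
[[-0.     0.972  0.237]
 [ 0.002  0.237 -0.972]
 [-1.    -0.    -0.002]]
```

View pics/bin.png

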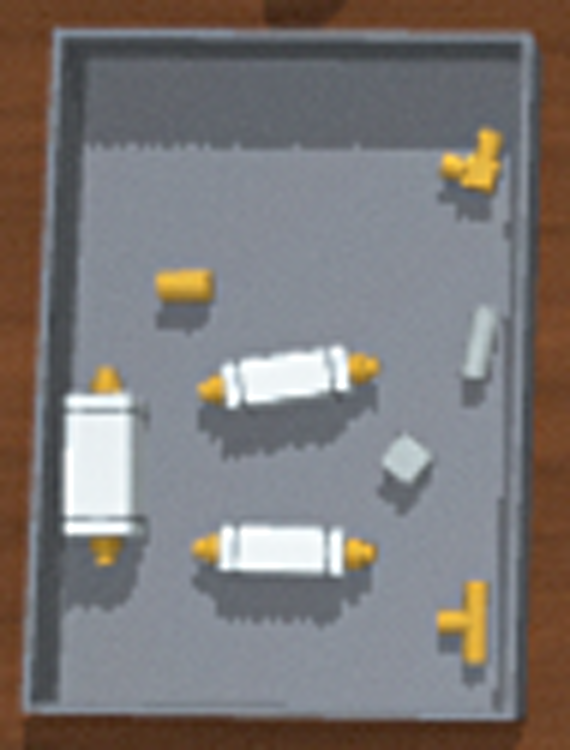

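The crop confirms two slim traps, at crop (288,378) and (283,550). The fat one at (105,465) is clearly larger, so the third slim trap is absent. Next I move above the jig for a closer look.

Call:
step_arm(increments="0 0 0 0.038 0 0 0; 0 0 0 0.038 0 0 0; -0.01 0.114 -0.16 0 0 0 0; -0.01 0.114 -0.16 0 0 0 0; -0.01 0.114 -0.16 0 0 0 0; -0.01 0.114 -0.16 0 0 0 0; -0.01 0.114 -0.16 0 0 0 0; -0.01 0.114 -0.16 0 0 0 0; -0.01 0.114 -0.16 0 0 0 0; -0.01 0.114 -0.16 0 0 0 0; -0.01 0.114 -0.16 0 0 0 0; -0.01 0.114 -0.16 0 0 0 0")

```text
t: 1.1
tool_pos: [388.2, -334.0, 242.6]
tcp_rot: [-100.9, 90.0, 169.1]
force: [1.5, -0.7, 0.2]
finger_gap: 87.8
```

Call:
step_arm(increments="-0.01 0.114 -0.16 0 0 0 0; -0.01 0.114 -0.16 0 0 0 0; -0.01 0.114 -0.16 0 0 0 0; -0.01 0.114 -0.16 0 0 0 0; -0.01 0.114 -0.16 0 0 0 0; -0.01 0.114 -0.16 0 0 0 0; -0.01 0.114 -0.16 0 0 0 0; -0.01 0.114 -0.16 0 0 0 0; -0.01 0.114 -0.16 0 0 0 0; -0.01 0.114 -0.16 0 0 0 0; 0 0.114 -0.16 0 0 0 0; 0 0 0 0 0 0 0")

```text
t: 2.1
tool_pos: [640.7, 25.7, 262.0]
tcp_rot: [171.5, 89.7, 82.1]
force: [-0.3, -0.3, 0.0]
finger_gap: 87.6
```

Run:
```python
from h import *
s=ctrl.observe(); print(s['t'],s['tool_pos'],s['tcp_rot'],s['q'].round(1),s['force'])
im,d,K,T=cam('wrist'); save('wjig',im,1.5)
```

```text
2.1 [640.71273889  25.68861553 261.96666755] [171.51469788  89.68379953  82.08861672] [   5.7   23.5  -18.3   90.5    7.5   67.2 -103.5] [-0.31238946 -0.33085383  0.00108103]
```

View pics/wjig.png

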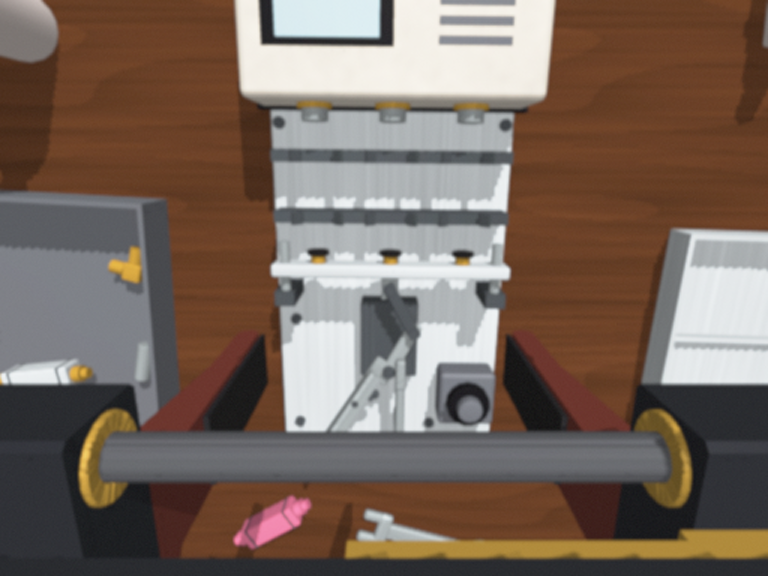

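The wrist view shows the jig: saddles at rows 155 and 217, the bar at row 270, START at (467,402) and the open handle slanting from (390,370). I'll fit the jig pose from the depth cloud.

Run:
```python
from h import *
im,d,K,T=load('wrist')
C=cloud(d,K,T); v,u=np.mgrid[:384,:512]
ok=(d>0)
def reg(u0,u1,v0,v1,z0,z1):
    m=ok&(u>=u0/1.5)&(u<u1/1.5)&(v>=v0/1.5)&(v<v1/1.5)&(C[...,2]>z0)&(C[...,2]<z1); return C[m]
f=lambda u_,v_,z:px(u_/1.5,v_/1.5,d,K,T,z).round(1)
b=reg(265,520,255,285,57,67); print('bar',len(b),np.median(b,0).round(1),b.min(0).round(1),b.max(0).round(1))
A=np.polyfit(b[:,1],b[:,0],1);print('bar slope deg',np.degrees(np.arctan(A[0])).round(2))
ym=(np.percentile(b[:,1],1)+np.percentile(b[:,1],99))/2; print('bar ymid',ym.round(1),np.percentile(b[:,1],[1,99]).round(1), 'x at mid',np.polyval(A,ym).round(1))
for n,a in [('plate',reg(265,520,110,430,5,18))]:
    print(n,len(a),'z',np.median(a[:,2]).round(1))
    for x0 in range(460,740,20):
        s=a[(a[:,0]>x0)&(a[:,0]<x0+20)]
        if len(s)>30: print(x0+10,np.percentile(s[:,1],[1,99]).round(1),end=' ')
print()
for v0,v1 in [(145,165),(205,226)]:
    a=reg(270,515,v0,v1,36,56); A=np.polyfit(a[:,1],a[:,0],1); print('saddle',len(a),a[:,2].max().round(1),np.degrees(np.arctan(A[0])).round(2),a[:,0].mean().round(1),np.percentile(a[:,1],[1,99]).round(1))
st=reg(445,490,380,425,60,70); print('start',len(st),np.median(st,0).round(1),((st.min(0)+st.max(0))/2).round(1))
for n,uu,vv,z in [('barL',272,263,62),('barLn',272,277,62),('barR',510,264,62),('barRn',509,277,62),('plFL',276,110,12),('plNL',287,430,12),('plFR',511,110,12),('plNR',492,430,12),('startc',467,403,63)]: print(n,f(uu,vv,z))
c=reg(235,560,40,110,65,80); print('case top z',np.median(c[:,2]).round(1), np.percentile(c[:,0],[1]),np.percentile(c[:,1],[1,99]))
```

```text
bar 1433 [627.   22.3  61.9] [614.8 -70.8  57. ] [639.2 116.9  64.8]
bar slope deg 0.06
bar ymid 22.8 [-68.4 114. ] x at mid 627.0
plate 20997 z 12.2
470 [-68.7 121.7] 490 [-21.3 121.6] 510 [-21.8 121.6] 530 [-75.  121.6] 550 [-74.8 121.2] 570 [-75.2 120.7] 590 [-59.1 107.3] 610 [-62.8 109.9] 630 [-66.3 120. ] 650 [-74.5 120.4] 670 [-75.2 120.7] 690 [-74.8 120.2] 710 [-74.6 120.5] 730 [-74.7 120.2] 
saddle 1428 53.6 0.06 714.0 [-70.2 115.4]
saddle 1379 53.4 0.11 666.3 [-70.1 116.2]
start 196 [506.2 -46.4  62.9] [505.8 -47.1  62.5]
barL [631.7 114.7  62. ]
barLn [620.4 115.3  62. ]
barR [632.9 -71.3  62. ]
barRn [622.5 -71.4  62. ]
plFL [748.9 116.9  12. ]
plNL [452.7 121.1  12. ]
plFR [750.6 -75.3  12. ]
plNR [455.3 -80.2  12. ]
startc [512.6 -44.3  63. ]
case top z 72.2 [752.16282958] [-81.29368018 126.19119935]
```

Call:
step_arm(increments="0.02 -0.08 -0.15 0 0 0 0; 0.02 -0.08 -0.15 0 0 0 0; 0.02 -0.08 -0.15 0 0 0 0; 0.02 -0.08 -0.15 0 0 0 0; 0.02 -0.08 -0.15 0 0 0 0; 0.02 -0.08 -0.15 0 0 0 0; 0.02 -0.08 -0.15 0 0 0 0; 0.02 -0.08 -0.15 0 0 0 0; 0.02 -0.08 -0.15 0 0 0 0; 0.02 -0.08 -0.15 0 0 0 0; 0.02 -0.08 -0.15 0 0 0 0; 0 0 0 -0.038 0 0 0")

```text
t: 3.15
tool_pos: [457.2, 351.7, 218.1]
tcp_rot: [-137.0, 89.8, 140.1]
force: [-0.9, 0.4, 0.1]
finger_gap: 88.1
```

Call:
step_arm(increments="0 0 0 -0.039 0 0 0; 0 0 0 -0.039 0 0 0; 0 0 0 -0.039 0 0 0; 0 0 0 -0.039 0 0 0; 0 0 0 -0.039 0 0 0; 0 0 0 -0.039 0 0 0; 0 0 0 -0.039 0 0 0; 0 0 0 -0.039 0 0 0; 0 0 0 -0.039 0 0 0; 0 0 0 -0.039 0 0 0; 0 0 0 -0.039 0 0 0; 0 0 0 -0.035 0 0 0")

```text
t: 4.15
tool_pos: [462.9, 344.2, 218.2]
tcp_rot: [-93.4, 89.9, -92.8]
force: [-0.6, -0.6, -0.3]
finger_gap: 87.7
```

Run:
```python
from h import *
s=ctrl.observe(); p,R=pose(); print(s['t'],p.round(1),R.as_matrix().round(4).tolist(),s['q'].round(1))
im,d,K,T=cam('wrist'); save('wbin',im,1.5)
```

```text
4.15 [462.9 344.2 218.2] [[-0.0001, -0.0107, 0.9999], [-0.0018, 0.9999, 0.0107], [-1.0, -0.0018, -0.0001]] [ -8.6  24.4 -44.5 100.8  19.1  62.7 -58.8]
```

View pics/wbin.png

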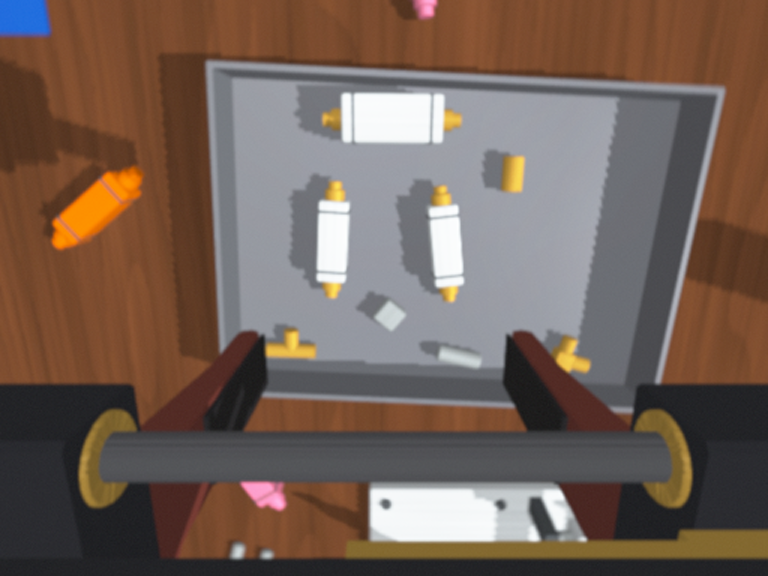

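This shows the slim traps at (333,240) and (445,245), and the fat one at (393,118). I'll measure the two slim ones by depth.

```bash
cat >> h.py <<'E'
def traps(C,d,u0,u1,v0,v1,z0,z1):
    """body-top blobs in a view-pixel (x1.5) window -> centre, axis yaw"""
    v,u=np.mgrid[:384,:512]
    m=(d>0)&(u>=u0/1.5)&(u<u1/1.5)&(v>=v0/1.5)&(v<v1/1.5)&(C[...,2]>z0)&(C[...,2]<z1)
    P=C[m]; r=cv2.minAreaRect(P[:,:2].astype(np.float32)); c,e=np.linalg.eigh(np.cov(P[:,:2].T)); a=e[:,1]
    return np.array(r[0]).round(1),np.round(r[1],1),np.median(P,0).round(1),'axis yaw',round(np.degrees(np.arctan2(a[1],a[0]))%180,1)
E
python3 - <<'E'
from h import *
im,d,K,T=load('wrist'); C=cloud(d,K,T)
print('B',traps(C,d,300,370,195,290,22,32)); print('A',traps(C,d,410,480,200,292,22,32))
print('start/jig check none; floor z',np.median(C[130:180,290:330,2]))
p,R=pose();print(p)
E
```

```text
B (array([422.2, 351.1]), array([73.6, 22.1]), array([422.5, 354.3,  26.1]), 'axis yaw', np.float64(86.5))
A (array([509.3, 349. ]), array([22.3, 70.8]), array([508.8, 351.6,  26.2]), 'axis yaw', np.float64(97.0))
start/jig check none; floor z 5.090984116562112
[462.88963267 344.11653031 218.07436593]
```

Call:
step_arm(increments="0 0 0 -0.035 0 0 0.3; 0 0 0.11 0 0 0 0.3; 0 0.006 0.11 0 0 0 0.3; 0.15 0 0 0 0 0 0.3; 0.15 0 0 0 0 0 0.3; 0.15 0 0 0 0 0 0.3; 0.15 0 0 0 0 0 0.3; 0 0 0 0 0 0 0.3; 0 0 0 0 0 0 0.3")

```text
t: 4.95
tool_pos: [505.5, 350.7, 97.6]
tcp_rot: [-140.6, 89.8, -134.1]
force: [0.4, 0.4, 1.1]
finger_gap: 61.0
```

Run:
```python
from h import *
im,d,K,T=load('wrist'); 
for n,a,b in [('B',(335,183),(332,296)),('A',(441,187),(450,300))]:
    A=px(a[0]/1.5,a[1]/1.5,d,K,T,15);B=px(b[0]/1.5,b[1]/1.5,d,K,T,15); print(n,((A+B)/2).round(1),np.linalg.norm(A-B).round(1))
s=ctrl.observe(); p,R=pose(); print(s['t'],p.round(1),R.as_matrix().round(3).tolist(),s['finger_gap'])
im,d,K,T=cam('wrist'); C=cloud(d,K,T); save('wA',im,1.5)
v,u=np.mgrid[:384,:512]; m=(d>0)&(C[...,2]>22)&(C[...,2]<30)&(abs(C[...,0]-509)<25)&(abs(C[...,1]-351)<50)
P=C[m];print(len(P),cv2.minAreaRect(P[:,:2].astype(np.float32)))
move([509,351,8],R=Ro.from_euler('z',0)*R)
```

```text
B [423.  351.4  15. ] 89.0
A [510.5 349.2  15. ] 89.8
4.95 [505.5 350.7  97.6] [[-0.003, -0.114, 0.994], [-0.003, 0.994, 0.114], [-1.0, -0.002, -0.003]] 61.00550663089704
2306 ((508.71099853515625, 353.1185607910156), (22.100046157836914, 83.14349365234375), 6.652978897094727)
shift total (tool,/200): [ 0.457  -0.0066  0.0123]
rotvec/180: [ 0.0001  0.0009 -0.0007]
```

View pics/wA.png

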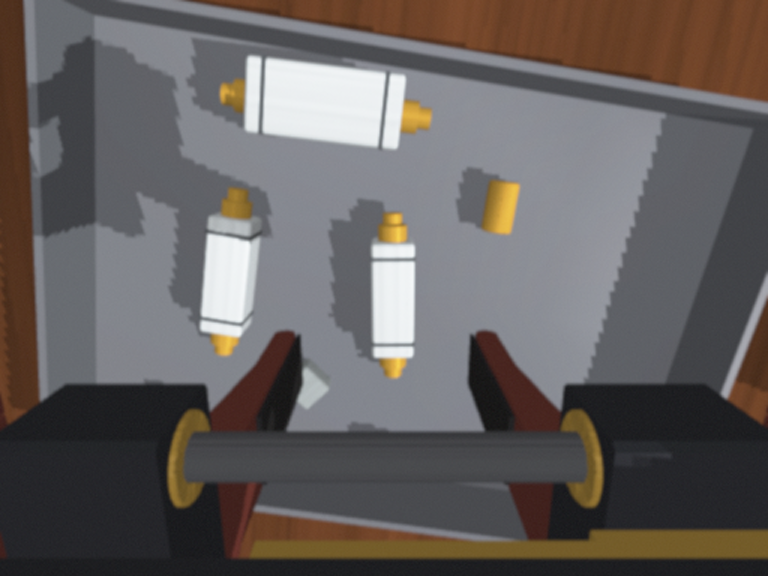

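The trap lies between the fingers, with body ends at (393,241) and (393,357). I'll refine the centre from those.

Run:
```python
from h import *
im,d,K,T=load('wrist'); g=lambda u,v,z:px(u/1.5,v/1.5,d,K,T,z)
A=g(393,241,26);B=g(393,356.5,26);print(((A+B)/2).round(1),np.linalg.norm(A-B))
A=g(392,212,15);B=g(394,378,15);print(((A+B)/2).round(1),np.linalg.norm(A-B))
move([509,350.5,9])
```

```text
[509.5 351.   26. ] 62.2382375497715
[510.  348.6  15. ] 93.37148737290707
shift total (tool,/200): [ 0.452  -0.0091  0.012 ]
```

Call:
step_arm(increments="0 -0.007 0.015 0 0 0 0.3; 0.15 0 0 0 0 0 0.3; 0.15 0 0 0 0 0 0.3; 0.08 0 0 0 0 0 0.3; 0.06 0 0 0 0 0 0.3; 0 0 0 0 0 0 0.3; 0 0 0 0 0 0 1; 0 0 0 0 0 0 1; 0 0 0 0 0 0 1; 0 0 0 0 0 0 1; 0 0 0 0 0 0 1; 0 0 0 0 0 0 1", newtons=30)

```text
t: 6.0
tool_pos: [509.5, 351.5, 11.2]
tcp_rot: [18.7, 90.0, 25.4]
force: [-0.0, -0.5, 0.1]
finger_gap: 24.8
```

Call:
step_arm(increments="0 0 0 0 0 0 1; 0 0 0 0 0 0 1; 0 0 0 0 0 0 1; -0.1 0 0 0 0 0 1; -0.2 0 0 0 0 0 1; -0.2 0 0 0 0 0 1; -0.2 0 0 0 0 0 1; 0 0 0 0 0 0 1")

```text
t: 6.67
tool_pos: [512.0, 355.1, 158.5]
tcp_rot: [32.7, 89.3, 39.3]
force: [0.5, 1.4, 0.1]
finger_gap: 21.6
```

Run:
```python
from h import *
s=ctrl.observe(); p,R=pose(); print(s['t'],p.round(1),R.as_matrix().round(3).tolist(),s['finger_gap'],s['q'].round(1),s['force'])
im,d,K,T=cam('wrist'); save('wA2',im,1.5)
# trap centre in tool frame
C=cloud(d,K,T); L=R.inv().apply((C-p).reshape(-1,3)).reshape(C.shape)
m=(d>0)&(abs(L[...,2])<20)&(L[...,0]>-30)&(L[...,0]<15)&(L[...,1]>-60)&(L[...,1]<70)
print('y ext',L[m][:,1].min(),L[m][:,1].max())
```

```text
6.6667 [512.  355.1 158.5] [[0.009, -0.116, 0.993], [0.007, 0.993, 0.116], [-1.0, 0.006, 0.01]] 21.639681612004658 [ -9.6  32.  -42.7  98.4  25.   58.7 -54.3] [0.46331176 1.4312028  0.1391646 ]
y ext -21.41581403923691 43.6943950417328
```

View pics/wA2.png

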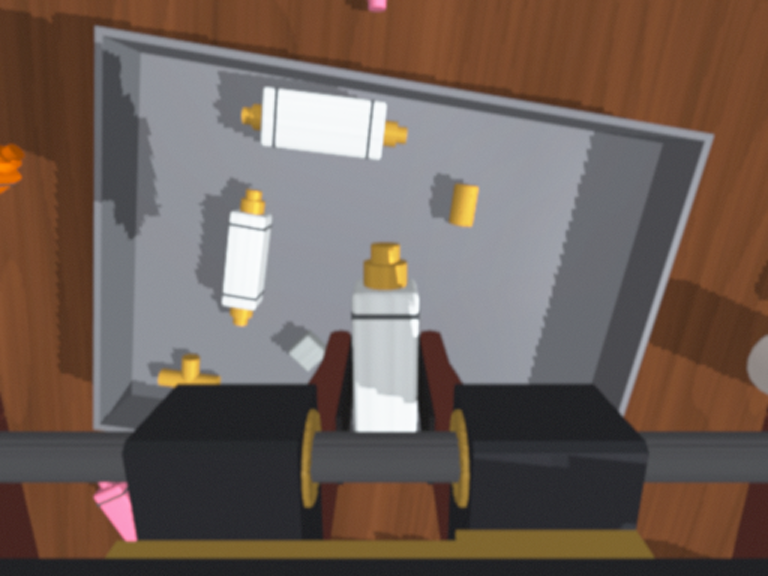

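Trap A is held, with its stub tip at tool y ≈ 44, so it is nearly centred. I carry it to cradle 3.

Call:
step_arm(increments="0.014 -0.147 0.073 0 0 0 1; 0.014 -0.147 0.073 0 0 0 1; 0.014 -0.147 0.073 0 0 0 1; 0.014 -0.147 0.073 0 0 0 1; 0.014 -0.147 0.073 0 0 0 1; 0.014 -0.147 0.073 0 0 0 1; 0.014 -0.147 0.073 0 0 0 1; 0.014 -0.147 0.073 0 0 0 1; 0.014 -0.147 0.073 0 0 0 1; 0.014 -0.147 0.073 0 0 0 1; 0 0 0 0.0384 0 0 1; 0 0 0 0.0384 0 0 1", newtons=40)

```text
t: 7.72
tool_pos: [688.2, 72.0, 119.5]
tcp_rot: [-146.6, 89.8, -154.4]
force: [-0.2, 1.2, -1.5]
finger_gap: 21.6
```

Call:
step_arm(increments="0 0 0 0.0384 0 0 1; 0 0 0 0.0384 0 0 1; 0 0 0 0.0384 0 0 1; 0 0 0 0.0384 0 0 1; 0 0 0 0.0384 0 0 1; 0 0 0 0.0384 0 0 1; 0 0 0 0.0384 0 0 1; 0 0 0 0.0384 0 0 1; 0 0 0 0.0384 0 0 1; 0 0 0 0.0384 0 0 1; 0 0 0 0.0384 0 0 1; 0 0 0 0.0384 0 0 1")

```text
t: 8.72
tool_pos: [687.1, 75.9, 120.4]
tcp_rot: [-70.6, 89.8, -161.1]
force: [0.3, 0.2, -1.6]
finger_gap: 21.7
```

Run:
```python
from h import *
s=ctrl.observe(); p,R=pose(); print(s['t'],p.round(1),R.as_matrix().round(3).tolist(),s['finger_gap'],s['q'].round(1),s['force'])
im,d,K,T=cam('wrist'); save('wJ',im,1.5)
```

```text
8.7167 [687.1  75.9 120.4] [[-0.003, 1.0, -0.008], [-0.001, -0.008, -1.0], [-1.0, -0.003, 0.001]] 21.696404162850826 [  -0.5   35.5  -16.1   90.5   11.2   55.8 -110.6] [ 0.32667178  0.18671469 -1.55087013]
```

View pics/wJ.png

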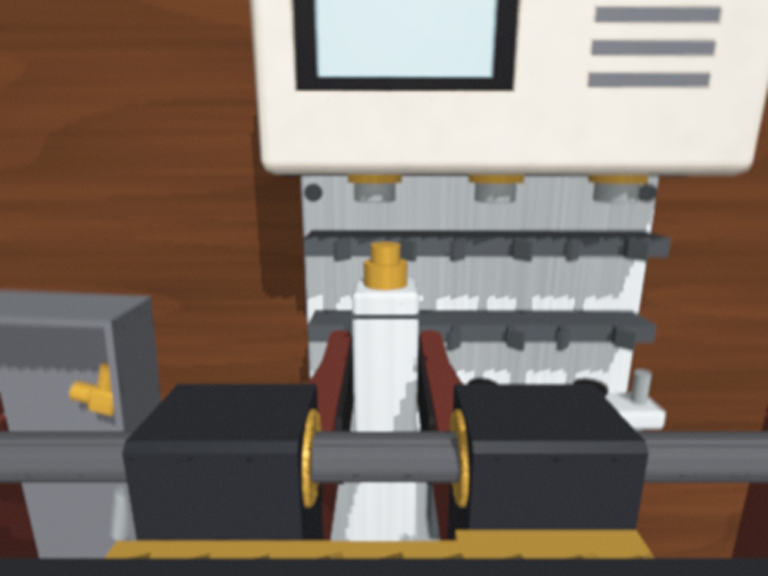

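Run:
```python
from h import *
im,d,K,T=load('wrist'); p,R=pose(); C=cloud(d,K,T); g=lambda u,v,z=None:px(u/1.5,v/1.5,d,K,T,z)
for n,u,v,z in [('port1',620,183,50),('port2',496,183,50),('port3',375,183,50),('bodyend top',387,284,None),('stub mid top',386,257,None),('stubtip',386,246,None),('portface',375,190,None)]:
    w=g(u,v,z); print(n,w.round(1),'tool',R.inv().apply(w-p).round(1))
v,u=np.mgrid[:384,:512]
for n,v0,v1 in [('far',228,262),('near',308,345)]:
    m=(d>0)&(u>300/1.5)&(u<680/1.5)&(v>v0/1.5)&(v<v1/1.5)&(C[...,2]>44)&(C[...,2]<56); P=C[m]; print(n,len(P),P.mean(0).round(1),np.percentile(P[:,1],[1,99]).round(1),np.percentile(P[:,0],[2,98]).round(1))
L=R.inv().apply((C-p).reshape(-1,3)).reshape(C.shape)
m=(d>0)&(abs(L[...,2])<13)&(L[...,0]>-30)&(L[...,0]<15)&(L[...,1]>-60)&(L[...,1]<70);Q=L[m]
print('stub ymax',np.percentile(Q[:,1],[50,98,100]).round(1)); b=Q[(Q[:,1]<30)];print('top x',np.percentile(b[:,0],[5,50]).round(1),'z ext',np.percentile(b[:,2],[2,98]).round(1)); print('body top end',Q[Q[:,0]<-10][:,1].max())
```

```text
port1 [745.7 -37.9  50. ] tool [ 70.5  60.5 113. ]
port2 [746.2  21.7  50. ] tool [70.4 60.1 53.5]
port3 [746.7  79.7  50. ] tool [70.4 59.8 -4.6]
bodyend top [718.8  74.6 132.4] tool [-11.9  31.7   1. ]
stub mid top [727.3  74.9 129.7] tool [-9.3 40.2  0.6]
stubtip [730.7  74.9 128.7] tool [-8.2 43.6  0.6]
portface [744.1  79.6  60.1] tool [60.3 57.1 -4.4]
far 970 [714.1  20.7  49.3] [-54.7 100.9] [709.  718.9]
near 513 [667.2  -6.8  48.8] [-55.1  94.3] [662.1 671.1]
stub ymax [11.  42.5 44. ]
top x [-18.5 -15.1] z ext [-11.3  11.4]
body top end 42.01566601548091
```

Call:
step_arm(increments="0 0.0195 -0.023 0 0 0 1; 0.1 0 0 0 0 0 1; 0.1 0 0 0 0 0 1; 0.07 0 0 0 0 0 1; 0.05 0 0 0 0 0 1; 0.04 0 0 0 0 0 1; 0 0 0 0 0 0 1; 0 0 0 0 0 0 1; 0 0 0 0 0 0 1")

```text
t: 9.52
tool_pos: [692.9, 81.0, 51.5]
tcp_rot: [101.3, 89.9, 11.2]
force: [0.3, -0.2, -2.0]
finger_gap: 21.6
```

Call:
step_arm(increments="0.01 -0.008 0 0 0 0 1; 0.013 0 0 0 0 0 1; 0 0 0 0 0 0 1; 0 0 0 0 0 0 1")

```text
t: 9.85
tool_pos: [690.6, 80.9, 46.2]
tcp_rot: [70.7, 90.0, -19.4]
force: [-0.2, -0.7, -1.6]
finger_gap: 21.4
```

Call:
step_arm(increments="0 0 0 0 0 0 0.55; 0 0 0 0 0 0 0.55; 0 0 0 0 0 0 0.55; 0 0 0 0 0 0 0.55; -0.1 0 0 0 0 0 0.55; -0.15 0 0 0 0 0 0.55; -0.2 0 0 0 0 0 0.55; -0.1 0 0 0 0 0 0.55; 0 0 0 0 0 0 0.55")

```text
t: 10.6
tool_pos: [694.1, 81.8, 162.5]
tcp_rot: [100.7, 89.4, 10.6]
force: [0.0, 0.1, 0.5]
finger_gap: 39.4
```

Run:
```python
from h import *
s=ctrl.observe(); p,R=pose(); print(s['t'],p.round(1),R.as_matrix().round(3).tolist(),s['finger_gap'],s['q'].round(1),s['force'])
im,d,K,T=cam('wrist'); save('wJ2',im,1.5); C=cloud(d,K,T)
m=(d>0)&(abs(C[...,0]-691)<60)&(abs(C[...,1]-80)<30)&(C[...,2]>56)&(C[...,2]<66);P=C[m]; print(len(P),cv2.minAreaRect(P[:,:2].astype(np.float32)),np.median(P[:,2]))
im,d,K,T=cam('top'); C=cloud(d,K,T); print(traps(C,d,240,300,250,295,22,32),traps(C,d,240,300,296,335,22,32))
move([423,351.5,200],R=Ro.from_matrix(np.array([[0,.05,1],[0,1,-.05],[-1,0,0]])))
```

```text
10.6 [694.1  81.8 162.5] [[0.01, 1.0, -0.002], [0.002, -0.002, -1.0], [-1.0, 0.01, -0.002]] 39.41778804221286 [  -0.6   33.3  -16.6   88.2   10.6   59.4 -110. ] [0.0462249  0.1369163  0.49791499]
2404 ((690.9871826171875, 79.93352508544922), (119.96611785888672, 58.18766784667969), 0.01884646899998188) 60.95767721816057
(array([556.8, 392.9]), array([0., 0.]), array([556.8, 392.9,  22.5]), 'axis yaw', np.float64(nan)) (array([420.9, 354.1]), array([84.3, 21.1]), array([421.9, 350.5,  25.7]), 'axis yaw', np.float64(87.0))
shift total (tool,/200): [-0.2174 -1.3424 -1.3503]
rotvec/180: [-4.847e-01  4.000e-04 -5.000e-04]h.py:33: RuntimeWarning: Degrees of freedom <= 0 for slice
  P=C[m]; r=cv2.minAreaRect(P[:,:2].astype(np.float32)); c,e=np.linalg.eigh(np.cov(P[:,:2].T)); a=e[:,1]
  c *= np.true_divide(1, fact)
  c *= np.true_divide(1, fact)
```

View pics/wJ2.png

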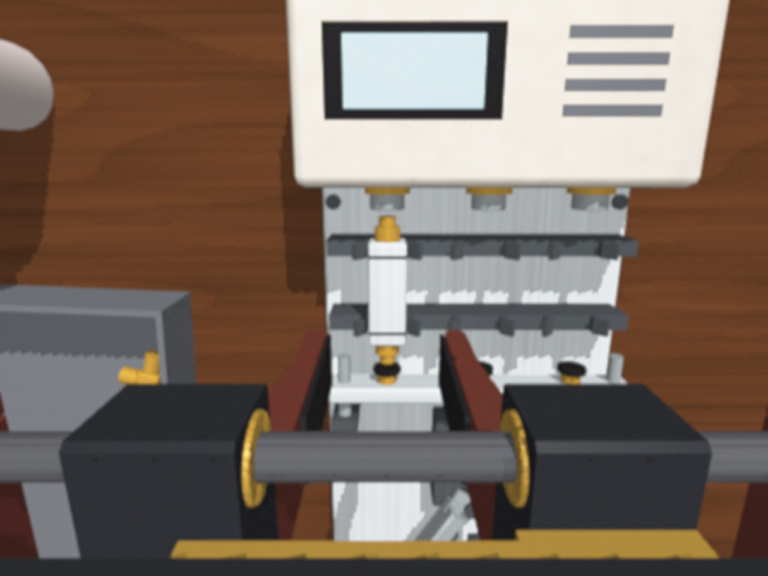

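Trap A is seated in cradle 3 (view 388,290), its stub close to the port. Trap B hasn't moved. I go for it.

Call:
step_arm(increments="0 -0.113 -0.114 0 0 0 0.3; 0 -0.113 -0.114 0 0 0 0.3; 0 -0.113 -0.114 0 0 0 0.3; 0 -0.113 -0.114 0 0 0 0.3; 0 -0.113 -0.114 0 0 0 0.3; 0 -0.113 -0.114 0 0 0 0.3; 0 -0.113 -0.114 0 0 0 0.3; 0 -0.113 -0.114 0 0 0 0.3; 0 -0.113 -0.114 0 0 0 0.3; 0 -0.113 -0.114 0 0 0 0.3; 0 -0.113 -0.114 0 0 0 0.3; 0 -0.113 -0.114 0 0 0 0.3")

```text
t: 11.7
tool_pos: [417.8, 354.9, 154.3]
tcp_rot: [-47.6, 89.8, -137.7]
force: [0.3, -0.1, -0.4]
finger_gap: 61.5
```

Call:
step_arm(increments="0 0 0 -0.0395 0 0 0.3; 0 0 0 -0.0395 0 0 0.3; 0 0 0 -0.0395 0 0 0.3; 0 0 0 -0.0395 0 0 0.3; 0 0 0 -0.0395 0 0 0.3; 0 0 0 -0.0395 0 0 0.3; 0 0 0 -0.0395 0 0 0.3; 0 0 0 -0.0395 0 0 0.3; 0 0 0 -0.0395 0 0 0.3; 0 0 0 -0.0395 0 0 0.3; 0 0 0 -0.0395 0 0 0.3; 0 0 0 -0.0395 0 0 0.3")

```text
t: 12.7
tool_pos: [419.0, 354.1, 154.3]
tcp_rot: [-142.3, 89.8, -146.8]
force: [-0.3, -1.0, -0.0]
finger_gap: 61.5
```

Run:
```python
from h import *
s=ctrl.observe(); print(s['t'],s['tool_pos'],s['q'].round(1))
im,d,K,T=cam('wrist'); C=cloud(d,K,T)
m=(d>0)&(abs(C[...,0]-422)<40)&(abs(C[...,1]-352)<65)&(C[...,2]>22)&(C[...,2]<31);P=C[m]; print(len(P),cv2.minAreaRect(P[:,:2].astype(np.float32)),np.median(P,0).round(1))
move([423,351.5,100],R=Ro.from_matrix(np.array([[0,.058,1],[0,1,-.058],[-1,0,0]])))
```

```text
12.7 [418.9532622  354.09213701 154.25202273] [-13.8  25.5 -41.7 108.1  20.6  54.3 -69.4]
1525 ((422.346923828125, 354.5961608886719), (79.68669128417969, 22.312225341796875), 86.26628112792969) [422.4 355.5  26.2]
shift total (tool,/200): [ 0.2707 -0.0104  0.0215]
rotvec/180: [-0.0039 -0.0009  0.0007]
```

Call:
step_arm(increments="0 -0.011 0.0185 0 0 0 0.3; 0.15 0 0 0 0 0 0.3; 0.15 0 0 0 0 0 0.3; 0.15 0 0 0 0 0 0.3; 0.12 0 0 0 0 0 0.3; 0.09 0 0 0 0 0 0.3; 0.065 0 0 0 0 0 0.3; 0 0 0 0 0 0 0.3; 0 0 0 0 0 0 0.3", newtons=40)

```text
t: 13.5
tool_pos: [423.1, 352.3, 10.6]
tcp_rot: [-135.1, 89.9, -140.0]
force: [-0.2, -0.2, -0.5]
finger_gap: 61.5
```

Run:
```python
from h import *
move([422.6,351.5,9.5],R=Ro.from_matrix(np.array([[0,.063,1],[0,1,-.063],[-1,0,0]])))
s=ctrl.observe(); print(s['force'],s['tool_pos'])
```

```text
shift total (tool,/200): [ 0.0057 -0.004  -0.0021]
rotvec/180: [-0.007  -0.0003  0.0003]
[-0.23989502 -0.17551703 -0.50491996] [423.08270106 352.26426101  10.63127185]
```

Call:
step_arm(increments="0.005 -0.004 -0.002 -0.006 0 0 0.3; 0 0 0 0 0 0 1; 0 0 0 0 0 0 1; 0 0 0 0 0 0 1; 0 0 0 0 0 0 1; 0 0 0 0 0 0 1; 0 0 0 0 0 0 1; 0 0 0 0 0 0 1; 0 0 0 0 0 0 1; 0 0 0 0 0 0 1; 0 0 0 0 0 0 1; 0 0 0 0 0 0 1")

```text
t: 14.5
tool_pos: [423.0, 351.8, 10.2]
tcp_rot: [-0.7, 90.0, -4.4]
force: [-0.3, -1.3, 3.8]
finger_gap: 22.1
```

Call:
step_arm(increments="-0.1 0 0 0 0 0 1; -0.2 0 0 0 0 0 1; -0.2 0 0 0 0 0 1; -0.1 0 0 0 0 0 1; 0 0 0 0 0 0 1")

```text
t: 14.92
tool_pos: [424.8, 354.2, 134.6]
tcp_rot: [43.7, 89.5, 40.0]
force: [0.3, 0.5, -0.9]
finger_gap: 21.7
```

```bash
cat >> h.py <<'E'
def held():
    p,R=pose(); im,d,K,T=cam('wrist'); C=cloud(d,K,T)
    L=R.inv().apply((C-p).reshape(-1,3)).reshape(C.shape)
    m=(d>0)&(abs(L[...,2])<13)&(L[...,0]>-30)&(L[...,0]<15)&(L[...,1]>-60)&(L[...,1]<70);Q=L[m]
    print('tip y',np.percentile(Q[:,1],[98,100]).round(1),'top x',np.percentile(Q[Q[:,1]<30][:,0],[5,50]).round(1)); return im
E
python3 - <<'E'
from h import *
s=ctrl.observe(); p,R=pose(); print(s['t'],s['finger_gap'],p,s['q'].round(1)); held()
move([690.7,-36,140],R=Ro.from_matrix(np.array([[0,1,0],[0,0,-1],[-1,0,0]])))
E
```

```text
14.9167 21.68366817280276 [424.84297484 354.15410436 134.60130624] [-13.9  27.1 -41.2 108.9  22.6  51.8 -69.9]
tip y [44.6 46.4] top x [-19.4 -16.1]
shift total (tool,/200): [-0.0401 -1.8526  1.457 ]
rotvec/180: [ 4.793e-01  2.000e-04 -1.500e-03]
```

Call:
step_arm(increments="-0.01 -0.132 0.104 0 0 0 1; -0.01 -0.132 0.104 0 0 0 1; -0.01 -0.132 0.104 0 0 0 1; -0.01 -0.132 0.104 0 0 0 1; 0 -0.132 0.104 0 0 0 1; 0 -0.132 0.104 0 0 0 1; 0 -0.132 0.104 0 0 0 1; 0 -0.132 0.104 0 0 0 1; 0 -0.132 0.104 0 0 0 1; 0 -0.132 0.104 0 0 0 1; 0 -0.132 0.104 0 0 0 1; 0 -0.132 0.104 0 0 0 1")

```text
t: 15.97
tool_pos: [651.0, 17.5, 135.5]
tcp_rot: [-166.3, 89.8, -170.0]
force: [0.5, 0.9, -1.0]
finger_gap: 21.7
```

Call:
step_arm(increments="0 -0.132 0.104 0 0 0 1; 0 -0.132 0.104 0 0 0 1; 0 0 0 0.0395 0 0 1; 0 0 0 0.0395 0 0 1; 0 0 0 0.0395 0 0 1; 0 0 0 0.0395 0 0 1; 0 0 0 0.0395 0 0 1; 0 0 0 0.0395 0 0 1; 0 0 0 0.0395 0 0 1; 0 0 0 0.0395 0 0 1; 0 0 0 0.0395 0 0 1; 0 0 0 0.0395 0 0 1")

```text
t: 16.97
tool_pos: [688.2, -36.2, 135.2]
tcp_rot: [-93.5, 89.8, -168.6]
force: [0.1, -0.5, -0.8]
finger_gap: 21.6
```

Call:
step_arm(increments="0 0 0 0.0395 0 0 1; 0 0 0 0.0395 0 0 1; 0 0 0 0 0 0 1; 0 0 0 0 0 0 1")

```text
t: 17.3
tool_pos: [688.6, -36.0, 136.1]
tcp_rot: [-74.0, 89.8, -162.8]
force: [1.2, 0.0, -1.2]
finger_gap: 21.8
```

Run:
```python
from h import *
s=ctrl.observe(); p,R=pose(); print(s['t'],s['finger_gap'],p,s['q'].round(1)); im=held(); save('wB',im,1.5)
move([689.5,-35.8,47],R=Ro.from_matrix(np.array([[0,1,0.0],[0,-0.003,-1],[-1,0,0]])))
```

```text
17.3 21.7582553170812 [688.57735026 -35.95969981 136.05035982] [  8.   34.2 -15.   90.3  10.   57.  -98.8]
tip y [44.9 46.6] top x [-19.2 -16.1]
shift total (tool,/200): [ 0.4471  0.0046 -0.0007]
rotvec/180: [0.0072 0.0002 0.0008]
```

Call:
step_arm(increments="0 0.005 0 0.007 0 0 1; 0.1 0 0 0 0 0 1; 0.1 0 0 0 0 0 1; 0.1 0 0 0 0 0 1; 0.07 0 0 0 0 0 1; 0.045 0 0 0 0 0 1; 0 0 0 0 0 0 1; 0 0 0 0 0 0 1; 0 0 0 0 0 0 1")

```text
t: 18.1
tool_pos: [691.6, -35.8, 56.2]
tcp_rot: [92.3, 89.9, 2.0]
force: [-0.1, 0.4, -1.2]
finger_gap: 22.0
```

Call:
step_arm(increments="0.025 -0.01 0 0 0 0 1; 0.021 0 0 0 0 0 1; 0 0 0 0 0 0 1; 0 0 0 0 0 0 1; 0 0 0 0 0 0 1")

```text
t: 18.52
tool_pos: [688.7, -35.9, 46.0]
tcp_rot: [88.2, 90.0, -2.0]
force: [0.3, -0.1, -0.9]
finger_gap: 21.4
```

Call:
step_arm(increments="0 0 0 0 0 0 0.55; 0 0 0 0 0 0 0.55; 0 0 0 0 0 0 0.55; 0 0 0 0 0 0 0.55; -0.1 0 0 0 0 0 0.55; -0.15 0 0 0 0 0 0.55; -0.2 0 0 0 0 0 0.55; -0.1 0 0 0 0 0 0.55; 0 0 0 0 0 0 0.55")

```text
t: 19.27
tool_pos: [692.2, -35.7, 162.3]
tcp_rot: [91.1, 89.4, 0.8]
force: [1.4, 0.3, 0.0]
finger_gap: 39.3
```

Call:
step_arm(increments="0 -0.128 -0.048 0 0 0 0; 0 -0.128 -0.048 0 0 0 0; 0 -0.128 -0.048 0 0 0 0; 0 -0.128 -0.048 0 0 0 0; 0 -0.128 -0.048 0 0 0 0; 0 -0.128 -0.048 0 0 0 0; 0 -0.128 -0.048 0 0 0 0; 0 -0.128 -0.048 0 0 0 0; 0 0 0 0 0 0 0; 0 0 0 0 0 0 0; 0 0 0 0 0 0 0")

```text
t: 20.18
tool_pos: [484.8, 41.7, 155.8]
tcp_rot: [81.2, 90.0, -9.1]
force: [1.0, -0.6, 0.4]
finger_gap: 88.3
```

Run:
```python
from h import *
s=ctrl.observe(); p,R=pose(); print(s['t'],s['finger_gap'],p,s['q'].round(1))
im,d,K,T=cam('wrist'); save('wH',im,1.5); C=cloud(d,K,T)
for yc in (80,-36):
    m=(d>0)&(abs(C[...,0]-691)<34)&(abs(C[...,1]-yc)<14)&(C[...,2]>56)&(C[...,2]<66);P=C[m]; print(len(P),cv2.minAreaRect(P[:,:2].astype(np.float32)),np.median(P[:,2]))
m=(d>0)&(abs(C[...,0]-485)<6)&(C[...,2]>50)&(C[...,2]<70)&(C[...,1]>-20);P=C[m];print('handles y@485',np.histogram(P[:,1],bins=np.arange(-20,90,4)))
move([484.7,40.3,31],R=Ro.from_matrix(np.array([[0,1,0.0],[0,-0.003,-1],[-1,0,0]])))
```

```text
20.1833 88.29254035557956 [484.84463524  41.67115608 155.84730113] [   4.3   15.6  -19.3  117.2    6.9   48.2 -109.1]
0 ((0.0, 0.0), (0.0, 0.0), 0.0) nan
0 ((0.0, 0.0), (0.0, 0.0), 0.0) nan
handles y@485 (array([ 0,  0,  0,  0,  0,  0,  0, 35, 64, 29,  0,  0,  0,  0,  0,  0,  0,
        0,  0, 26, 56, 62, 55, 16,  0,  0,  0]), array([-20, -16, -12,  -8,  -4,   0,   4,   8,  12,  16,  20,  24,  28,
        32,  36,  40,  44,  48,  52,  56,  60,  64,  68,  72,  76,  80,
        84,  88]))
shift total (tool,/200): [ 0.6242 -0.0028  0.0063]
rotvec/180: [-0.0014 -0.     -0.0002]
  return _methods._mean(a, axis=axis, dtype=dtype,
  ret = ret.dtype.type(ret / rcount)
```

View pics/wH.png

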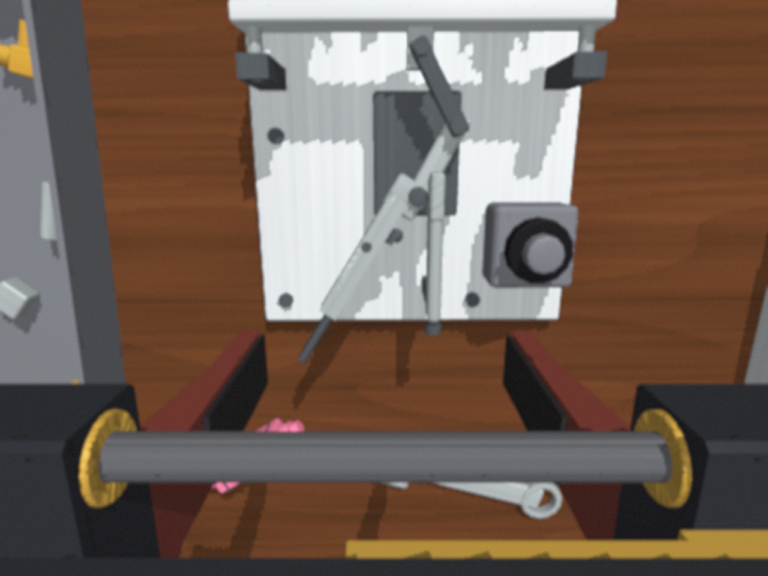

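The open handle runs (415,180)→(330,310) and the fixed one lies at (435,250); both fall between the fingers. I descend over them.

Call:
step_arm(increments="0 -0.003 0.006 0 0 0 0; 0.12 0 0 0 0 0 0; 0.12 0 0 0 0 0 0; 0.12 0 0 0 0 0 0; 0.12 0 0 0 0 0 0; 0.09 0 0 0 0 0 0; 0.055 0 0 0 0 0 0; 0 0 0 0 0 0 0; 0 0 0 0 0 0 0; 0 0 0 0 0 0 0", newtons=30)

```text
t: 21.07
tool_pos: [484.6, 40.8, 31.7]
tcp_rot: [98.3, 89.9, 8.0]
force: [-0.2, 1.0, -0.1]
finger_gap: 87.8
```

Call:
step_arm(increments="0 0 0 0 0 0 0.2; 0 0 0 0 0 0 0.2; 0 0 0.005 0 0 0 0.27; 0 0 0.015 0 0 0 0.34; 0 0 0.015 0 0 0 0.41; 0 0 0.015 0 0 0 0.48; 0 0 0.015 0 0 0 0.55; 0 0 0.015 0 0 0 0.62; 0 0 0.012 0 0 0 0.68; 0 0 0 0 0 0 0.75; 0 0 0 0 0 0 0.75; 0 0 0 0 0 0 0.75")

```text
t: 22.07
tool_pos: [482.5, 23.3, 30.5]
tcp_rot: [-115.9, 89.9, 153.9]
force: [-3.2, 6.0, 0.1]
finger_gap: 27.9
```

Call:
step_arm(increments="0 0 0 0 0 0 1; 0 0 0 0 0 0 1; 0 0 0 0 0 0 0.5; 0 0 0 0 0 0 0.5; 0 0 0 0 0 0 0.5; 0 0 0 0 0 0 0.5; 0 0 0 0 0 0 0.5; 0 0 0 0 0 0 0.5; 0 0 0 0 0 0 0.5; 0 0 0 0 0 0 0.5; 0 0 0 0 0 0 0.5")

```text
t: 22.98
tool_pos: [483.6, 22.3, 30.9]
tcp_rot: [63.8, 90.0, -26.4]
force: [0.2, -0.1, -1.2]
finger_gap: 43.9
```

Call:
step_arm(increments="-0.08 0 0 0 0 0 0.5; -0.15 0 0 0 0 0 0.5; -0.2 0 0 0 0 0 0.5; -0.2 0 0 0 0 0 0.5; -0.1 0 0 0 0 0 0.5; 0 0 0 0 0 0 0.5; 0 0 0 0 0 0 0.5")

```text
t: 23.57
tool_pos: [484.2, 22.3, 177.8]
tcp_rot: [86.9, 89.8, -3.4]
force: [-0.5, -0.1, -0.4]
finger_gap: 44.2
```

Run:
```python
from h import *
s=ctrl.observe(); p,R=pose(); print(s['t'],s['finger_gap'],p,s['q'].round(1),s['force'])
im,d,K,T=cam('wrist'); C=cloud(d,K,T)
im2,d2,K2,T2=cam('top'); C2=cloud(d2,K2,T2)
a=cv2.resize(im[:260],None,fx=1.5,fy=1.5)[:390]; b=cv2.resize(im2[60:210,240:330],None,fx=2.6,fy=2.6)[:390]
save('lock',np.hstack([a,b[:, :]]) if b.shape[0]==390 else a)
m=(d>0)&(abs(C[...,0]-485)<6)&(C[...,2]>50)&(C[...,2]<70)&(C[...,1]>-20);P=C[m];print('handles y@485',np.histogram(P[:,1],bins=np.arange(-20,90,4))[0])
g=lambda u,v,z:px(u/1.5,v/1.5,d,K,T,z)
m=(d>0)&(C[...,2]>56)&(C[...,2]<66)&(C[...,0]>605)&(C[...,0]<650)&(abs(C[...,1]-22)<80);P=C[m];print('bar x',len(P),np.percentile(P[:,0],[2,50,98]).round(1))
```

```text
23.5667 44.236142557486055 [484.18111856  22.30417593 177.81675259] [   7.4   13.7  -19.9  116.3    6.    50.8 -106.1] [-0.50274705 -0.14685829 -0.38370104]
handles y@485 [ 0  0  0  0  0  0  0 37 52 25  0 27 55 47 21  0  0  0  0  0  0  0  0  0
  0  0  0]
bar x 2313 [606.7 631.8 635.6]
```

View pics/lock.png

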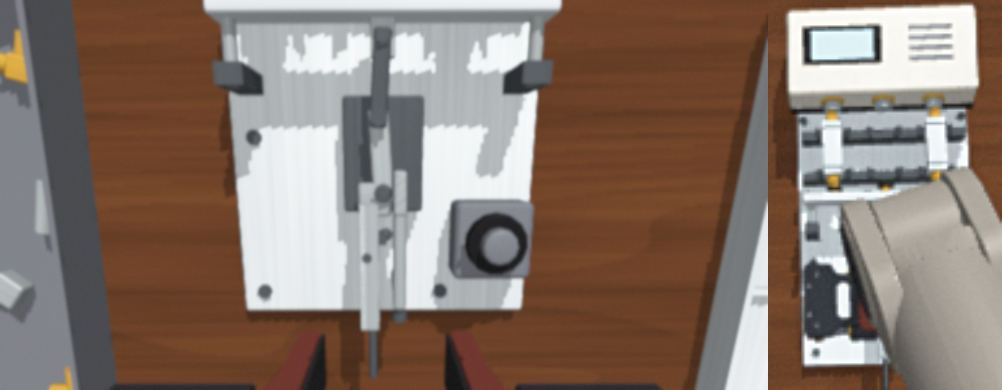

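The clamp is locked: the handles are parallel and both traps sit at the ports. Next is START.

Call:
step_arm(increments="0 0.035 0.116 0 0 0 1; 0 0.036 0.116 0 0 0 1; 0 0.036 0.116 0 0 0 1; 0.15 0 0 0 0 0 1; 0.15 0 0 0 0 0 1; 0.12 0 0 0 0 0 1; 0.04 0 0 0 0 0 1; 0 0 0 0 0 0 1; 0 0 0 0 0 0 1; 0 0 0 0 0 0 1", newtons=10)

```text
t: 24.5
tool_pos: [505.3, -47.2, 85.7]
tcp_rot: [91.7, 89.9, 1.4]
force: [0.6, 0.1, 0.2]
finger_gap: 0.4
```

Call:
step_arm(increments="0.06 0 0 0 0 0 1; 0.04 0 0 0 0 0 1; 0.02 0 0 0 0 0 1; 0.01 0 0 0 0 0 1; 0.01 0 0 0 0 0 1; 0 0 0 0 0 0 1; 0 0 0 0 0 0 1; 0 0 0 0 0 0 1")

```text
t: 25.17
tool_pos: [505.2, -47.4, 58.3]
tcp_rot: [71.9, 89.9, -18.4]
force: [-3.7, 0.3, 11.2]
finger_gap: 0.7
```

Call:
step_arm(increments="0.008 0 0 0 0 0 1; 0 0 0 0 0 0 1; 0 0 0 0 0 0 1; 0 0 0 0 0 0 1")

```text
t: 25.5
tool_pos: [505.3, -47.4, 58.0]
tcp_rot: [59.0, 89.9, -31.3]
force: [-7.0, 0.6, 27.0]
finger_gap: 0.4
```

Call:
step_arm(increments="-0.1 0 0 0 0 0 1; -0.15 0 0 0 0 0 1; 0 -0.11 -0.084 0 0 0 1; 0 -0.11 -0.084 0 0 0 1; 0 -0.116 -0.084 0 0 0 1; 0 0 0 0 0 0 1; 0 0 0 0 0 0 1; 0 0 0 0 0 0 1")

```text
t: 26.17
tool_pos: [438.5, 3.1, 105.7]
tcp_rot: [82.8, 89.9, -7.5]
force: [-0.3, -0.7, -0.5]
finger_gap: 0.4
```

Run:
```python
from h import *
s=ctrl.observe(); p,R=pose(); print(s['t'],s['finger_gap'],p,s['q'].round(1),s['force'])
im,d,K,T=cam('wrist'); C=cloud(d,K,T); save('lev',im,1.5)
im,d,K,T=cam('top'); C=cloud(d,K,T)
move([438,3,36],R=Ro.from_matrix(np.array([[0,1,0.0],[0,-0.003,-1],[-1,0,0]])))
```

```text
26.1667 0.4389657535423147 [438.45756259   3.07275787 105.67958852] [   7.8   15.9  -18.7  125.5    8.    39.6 -106.6] [-0.25802681 -0.67858489 -0.47283392]
shift total (tool,/200): [ 0.3473 -0.004  -0.0011]
rotvec/180: [-0.0015  0.     -0.0003]
```

View pics/lev.png

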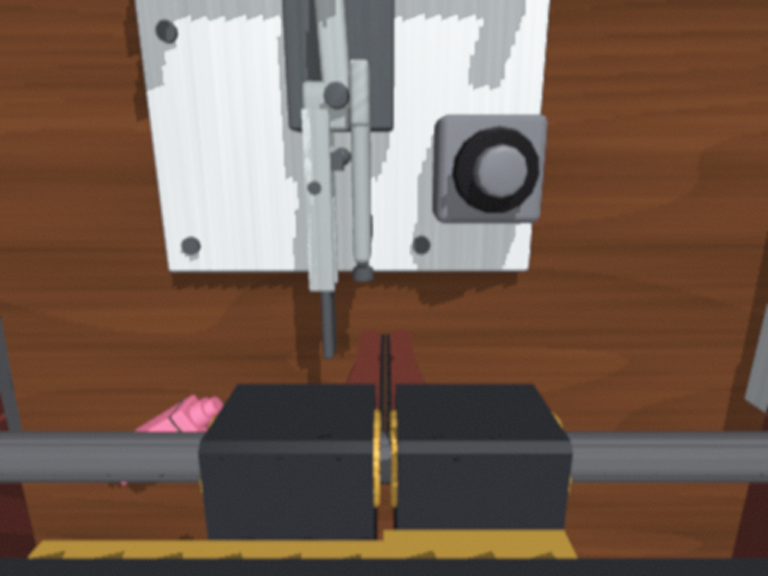

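Still locked. The tail is at (328,325) and the closed fingers are to its right, at (385,340). I descend, then push towards +y.

Call:
step_arm(increments="0.12 0 0 0 0 0 1; 0.12 0 0 0 0 0 1; 0.07 0 0 0 0 0 1; 0.035 0 0 0 0 0 1; 0 0 0 0 0 0 1; 0 0 0 0 0 0 1; 0 0 0 0 0 0 1")

```text
t: 26.85
tool_pos: [438.5, 3.3, 37.0]
tcp_rot: [92.4, 89.9, 2.1]
force: [-0.5, 0.0, 0.0]
finger_gap: 0.7
```

Call:
step_arm(increments="0 0 -0.025 0 0 0 1; 0 0 -0.02 0 0 0 1; 0 0 -0.02 0 0 0 1; 0 0 -0.02 0 0 0 1; 0 0 -0.02 0 0 0 1; 0 0 -0.02 0 0 0 1; 0 0 0 0 0 0 1; 0 0 0 0 0 0 1")

```text
t: 27.52
tool_pos: [437.7, 28.8, 36.3]
tcp_rot: [-151.1, 90.0, 118.6]
force: [-0.0, -0.6, -0.1]
finger_gap: 0.4
```

Run:
```python
from h import *
s=ctrl.observe(); p,R=pose(); print(s['t'],p,s['force'])
im,d,K,T=cam('wrist'); C=cloud(d,K,T)
m=(d>0)&(abs(C[...,0]-485)<6)&(C[...,2]>50)&(C[...,2]<70)&(C[...,1]>-20);P=C[m];print('handles y@485',np.histogram(P[:,1],bins=np.arange(-20,90,4))[0])
```

```text
27.5167 [437.68761924  28.82226969  36.25097016] [-0.04890955 -0.58100164 -0.11928   ]
handles y@485 [  0   0   0   0   0   0   0 140 242 105   0   0   0   0   0   0  11 149
 234 238  97   0   0   0   0   0   0]
```

Call:
step_arm(increments="0 0 0.05 0 0 0 1; -0.1 0 0 0 0 0 1; -0.2 0 0 0 0 0 1; -0.2 0 0 0 0 0 1; -0.1 0 0 0 0 0 1; 0 0 0 0 0 0 0.3; 0 0 0 0 0 0 0.3; 0 0 0 0 0 0 0.3")

```text
t: 28.23
tool_pos: [436.9, 17.5, 155.3]
tcp_rot: [-72.9, 89.9, -163.2]
force: [-0.0, 0.7, 0.5]
finger_gap: 17.2
```

Run:
```python
from h import *
s=ctrl.observe(); p,R=pose(); print(s['t'],p,s['force'])
im,d,K,T=cam('wrist'); C=cloud(d,K,T)
m=(d>0)&(abs(C[...,0]-485)<6)&(C[...,2]>50)&(C[...,2]<70)&(C[...,1]>-20);P=C[m];print('handles y@485',np.histogram(P[:,1],bins=np.arange(-20,90,4))[0])
save('open',im,1.5)
```

```text
28.2333 [436.86808032  17.50765004 155.34214335] [-0.03589576  0.68747067  0.52066084]
handles y@485 [ 0  0  0  0  0  0  0 46 74 15  0  0  0  0  0  0  0  0  3 31 70 74 53 14
  0  0  0]
```

View pics/open.png

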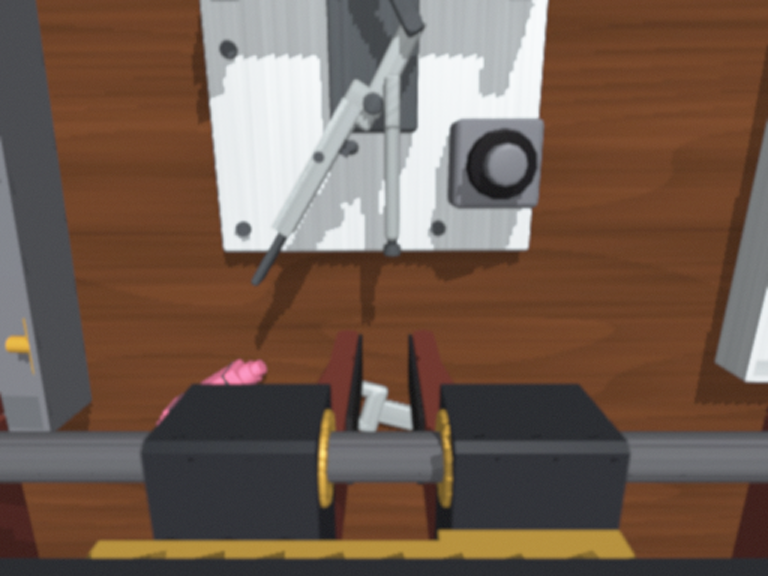

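The clamp is open again. Now I fetch the tested traps, cradle 1 first.

Call:
step_arm(increments="0 0.16 0.033 0 0 0 0.5; 0 0.16 0.033 0 0 0 0.5; 0 0.16 0.033 0 0 0 0.5; 0 0.16 0.033 0 0 0 0.5; 0 0.16 0.033 0 0 0 0.5; 0 0.16 0.033 0 0 0 0.5; 0 0.16 0.033 0 0 0 0.5; 0 0.16 0.033 0 0 0 0.5; 0 0 0 0 0 0 0.5; 0 0 0 0 0 0 0.5")

```text
t: 29.12
tool_pos: [693.1, -36.2, 153.0]
tcp_rot: [-91.3, 89.8, 178.4]
force: [-0.5, -0.0, 0.5]
finger_gap: 43.7
```

Run:
```python
from h import *
s=ctrl.observe(); p,R=pose(); print(s['t'],p,s['finger_gap'],s['q'].round(1))
im,d,K,T=cam('wrist'); C=cloud(d,K,T); save('c1',im,1.5)
for yc in (80,-36):
    m=(d>0)&(abs(C[...,0]-693)<38)&(abs(C[...,1]-yc)<16)&(C[...,2]>58)&(C[...,2]<66);P=C[m]
    if len(P): print(len(P),cv2.minAreaRect(P[:,:2].astype(np.float32)),np.median(P,0))
move([693,-36,46],R=Ro.from_matrix(np.array([[0,1,0.0],[0,-0.003,-1],[-1,0,0]])))
```

```text
29.1167 [693.07796348 -36.16822875 152.98475605] 43.74187355172959 [  8.1  33.7 -15.1  88.8   9.7  59.1 -99.9]
1954 ((693.271240234375, 81.9344482421875), (23.355255126953125, 74.44258880615234), 89.26414489746094) [695.66640981  80.90913576  61.17373095]
1893 ((692.8525390625, -36.017494201660156), (75.49491119384766, 21.900117874145508), 0.2562340199947357) [695.96046273 -36.04930735  61.20577344]
shift total (tool,/200): [0.5376 0.0072 0.0021]
rotvec/180: [-0.0011 -0.0001  0.0014]
```

View pics/c1.png

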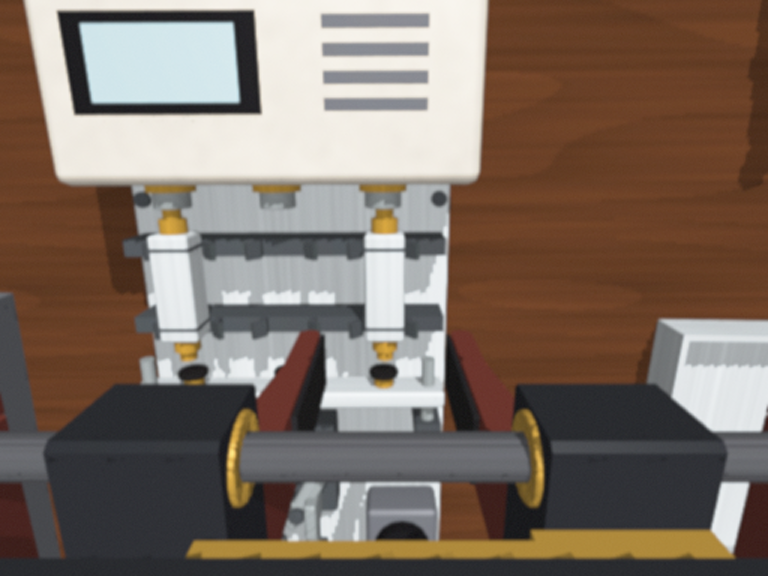

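Both traps lie in their cradles, up to the ports: cradle 3 at (178,285) and cradle 1 at (385,285). I grasp the cradle 1 trap.

Call:
step_arm(increments="0.12 0 0 0 0 0 0.5; 0.12 0 0 0 0 0 0.5; 0.12 0 0 0 0 0 0.5; 0.1 0 0 0 0 0 0.5; 0.05 0 0 0 0 0 0.5; 0.03 0 0 0 0 0 0.5; 0 0 0 0 0 0 0.5; 0 0 0 0 0 0 0.5; 0 0 0 0 0 0 0.5", newtons=40)

```text
t: 29.92
tool_pos: [694.3, -35.6, 49.8]
tcp_rot: [91.1, 89.9, 0.8]
force: [0.5, -0.6, -0.1]
finger_gap: 44.0
```

Call:
step_arm(increments="0 0 0 0 0 0 1; 0 0 0 0 0 0 1; 0 0 0 0 0 0 1; 0 0 0 0 0 0 1; 0 0 0 0 0 0 1; 0 0 0 0 0 0 1; 0 0 0 0 0 0 1; 0 0 0 0 0 0 1")

```text
t: 30.58
tool_pos: [693.7, -35.8, 48.7]
tcp_rot: [80.8, 90.0, -9.5]
force: [-1.8, -0.7, 5.3]
finger_gap: 21.8
```

Call:
step_arm(increments="-0.1 0 0 0 0 0 1; -0.2 0 0 0 0 0 1; -0.2 0 0 0 0 0 1; -0.05 0 0 0 0 0 1; 0 -0.06 0.193 0 0 0 1; 0 -0.06 0.193 0 0 0 1; 0 -0.06 0.193 0 0 0 1; 0 -0.06 0.193 0 0 0 1; 0 -0.06 0.193 0 0 0 1; 0 -0.06 0.193 0 0 0 1; 0 -0.06 0.193 0 0 0 1; 0 -0.06 0.193 0 0 0 1")

```text
t: 31.58
tool_pos: [594.7, -345.6, 157.5]
tcp_rot: [-121.7, 89.9, 148.0]
force: [0.3, -0.0, -1.7]
finger_gap: 21.6
```

Call:
step_arm(increments="0 0 0 -0.0395 0 0 1; 0 0 0 -0.0395 0 0 1; 0 0 0 -0.0395 0 0 1; 0 0 0 -0.0395 0 0 1; 0 0 0 -0.0395 0 0 1; 0 0 0 -0.0395 0 0 1; 0 0 0 -0.0395 0 0 1; 0 0 0 -0.0395 0 0 1; 0 0 0 -0.0395 0 0 1; 0 0 0 -0.0395 0 0 1; 0 0 0 -0.0395 0 0 1; 0 0 0 -0.0395 0 0 1")

```text
t: 32.58
tool_pos: [595.5, -343.9, 157.3]
tcp_rot: [151.7, 89.9, 147.0]
force: [-0.0, 0.7, -1.5]
finger_gap: 21.7
```

Run:
```python
from h import *
s=ctrl.observe(); p,R=pose(); print(s['t'],p,s['finger_gap'],s['q'].round(1),R.as_matrix()[:,2].round(3))
im=held(); im,d,K,T=load('wrist'); C=cloud(d,K,T); save('tr',im,1.5)
# rib / rim detection
a=(C[...,2]>24)&(C[...,2]<36)&(d>0)&(C[...,1]<-180); P=C[a]; print('rim',np.percentile(P[:,0],[1,99]).round(1),np.percentile(P[:,1],[1,99]).round(1))
a=(C[...,2]>10)&(C[...,2]<19)&(d>0)&(abs(C[...,1]+344)<70)&(abs(C[...,0]-500)<120); P=C[a]; print('ribs',np.histogram(P[:,0],bins=np.arange(380,640,6)))
```

```text
32.5833 [ 595.45180798 -343.87136207  157.32936913] 21.715029932595225 [ 46.3  35.6 -32.   88.8  20.5  61.6   4.6] [ 0.997 -0.08  -0.001]
tip y [42.7 44.6] top x [-19.3 -12.6]
rim [361.3 838.2] [-448.3 -223.3]
ribs (array([  0,   0,   0,   0,   0,   0,   0,   0,   0,   0,   0,   0,  33,
       761,   9,   0,   0,   0,   0,   0,   0,   0,   0,   0,   0,   0,
         0,   0, 408, 141,   0,   0,   0,   0,   0,   0,   0,   0,   0,
         0,   0,   0,   0]), array([380, 386, 392, 398, 404, 410, 416, 422, 428, 434, 440, 446, 452,
       458, 464, 470, 476, 482, 488, 494, 500, 506, 512, 518, 524, 530,
       536, 542, 548, 554, 560, 566, 572, 578, 584, 590, 596, 602, 608,
       614, 620, 626, 632, 638]))
```

View pics/tr.png

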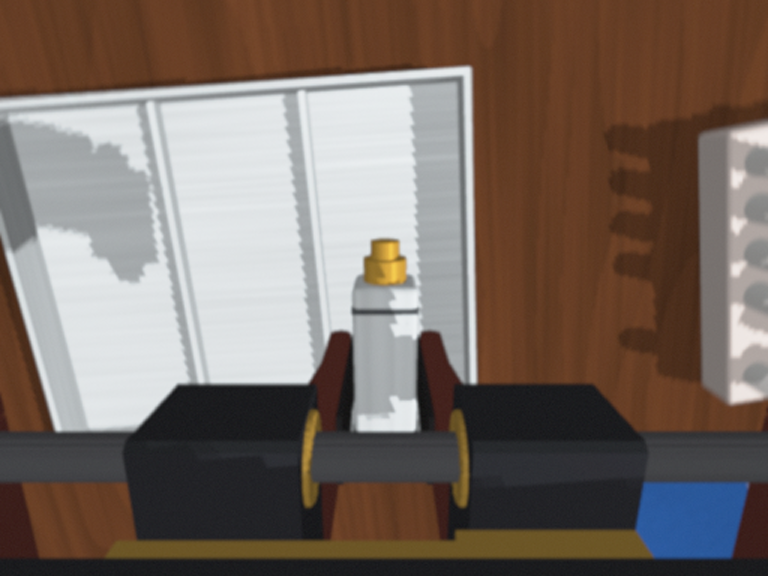

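Trap held above the far lane; the ribs are at x≈461 and 553. I lower it.

Call:
step_arm(increments="0 0 0.0275 0 0 0 1; 0.15 0 0 0 0 0 1; 0.15 0 0 0 0 0 1; 0.13 0 0 0 0 0 1; 0.1 0 0 0 0 0 1; 0.08 0 0 0 0 0 1; 0.06 0 0 0 0 0 1; 0.03 0 0 0 0 0 1; 0 0 0 0 0 0 1; 0 0 0 0 0 0 1; 0 0 0 0 0 0 1")

```text
t: 33.55
tool_pos: [602.4, -344.8, 19.7]
tcp_rot: [-18.9, 89.9, -23.9]
force: [-0.2, 0.9, -1.1]
finger_gap: 21.6
```

Call:
step_arm(increments="0.015 0 0 0 0 0 1; 0.012 0 0 0 0 0 1; 0 0 0 0 0 0 1; 0 0 0 0 0 0 1; 0 0 0 0 0 0 1")

```text
t: 33.97
tool_pos: [602.1, -344.9, 13.8]
tcp_rot: [-23.0, 89.9, -28.0]
force: [-0.2, -1.2, 4.0]
finger_gap: 21.8
```

Call:
step_arm(increments="0 0 0 0 0 0 0.55; 0 0 0 0 0 0 0.55; 0 0 0 0 0 0 0.55; 0 0 0 0 0 0 0.55; -0.1 0 0 0 0 0 0.55; -0.2 0 0 0 0 0 0.55; -0.2 0 0 0 0 0 0.55; -0.2 0 0 0 0 0 0.55; 0 0.18 0.024 0 0 0 0.55; 0 0.18 0.024 0 0 0 0.55; 0 0.18 0.024 0 0 0 0.55; 0 0.18 0.024 0 0 0 0.55")

```text
t: 34.97
tool_pos: [632.9, -201.4, 153.1]
tcp_rot: [-31.6, 90.0, -36.6]
force: [1.5, -0.2, -0.2]
finger_gap: 39.3
```

Call:
step_arm(increments="0 0.18 0.024 0 0 0 0.5; 0 0.18 0.024 0 0 0 0.5; 0 0.18 0.024 0 0 0 0.5; 0 0.18 0.024 0 0 0 0.5; 0 0.18 0.024 0 0 0 0.5; 0 0.18 0.024 0 0 0 0.5; 0 0.18 0.024 0 0 0 0.5; 0 0.18 0.024 0 0 0 0.5; 0 0 0 0.0395 0 0 0.5; 0 0 0 0.0395 0 0 0.5; 0 0 0 0.0395 0 0 0.5; 0 0 0 0.0395 0 0 0.5")

```text
t: 35.97
tool_pos: [695.9, 81.3, 152.4]
tcp_rot: [-140.0, 90.0, -173.8]
force: [0.2, -0.1, -0.2]
finger_gap: 44.1
```

Call:
step_arm(increments="0 0 0 0.0395 0 0 0.5; 0 0 0 0.0395 0 0 0.5; 0 0 0 0.0395 0 0 0.5; 0 0 0 0.0395 0 0 0.5; 0 0 0 0.0395 0 0 0.5; 0 0 0 0.0395 0 0 0.5; 0 0 0 0.0395 0 0 0.5; 0 0 0 0.0395 0 0 0.5; 0 0 0 0 0 0 0.5; 0 0 0 0 0 0 0.5")

```text
t: 36.8
tool_pos: [695.9, 81.1, 152.7]
tcp_rot: [-44.8, 90.0, -134.9]
force: [1.0, 0.9, 0.5]
finger_gap: 44.0
```

Run:
```python
from h import *
s=ctrl.observe(); p,R=pose(); print(s['t'],p,s['finger_gap'],s['q'].round(1),R.as_matrix()[:,2].round(3))
im,d,K,T=cam('wrist'); C=cloud(d,K,T)
m=(d>0)&(abs(C[...,0]-693)<38)&(abs(C[...,1]-81)<16)&(C[...,2]>58)&(C[...,2]<66);P=C[m]
if len(P): print(len(P),cv2.minAreaRect(P[:,:2].astype(np.float32)),np.median(P,0))
move([693.5,81,44],R=Ro.from_matrix(np.array([[0,1,0.0],[0,-0.003,-1],[-1,0,0]])))
im,d,K,T=cam('top'); C=cloud(d,K,T)
m=(d>0)&(abs(C[...,0]-602)<40)&(abs(C[...,1]+345)<60)&(C[...,2]>20)&(C[...,2]<33);P=C[m];print('tray trap',len(P), np.median(P,0).round(1), cv2.minAreaRect(P[:,:2].astype(np.float32)))
```

```text
36.8 [695.92607976  81.10794364 152.67435611] 43.9648961989087 [  -1.7   34.2  -14.9   88.     9.7   59.2 -109.2] [-0.001 -1.     0.   ]
1884 ((693.1690063476562, 81.95664978027344), (22.267000198364258, 74.78271484375), 89.59008026123047) [695.90999501  82.03623797  61.21084536]
shift total (tool,/200): [ 5.433e-01 -1.210e-02  3.000e-04]
rotvec/180: [0.0002 0.0001 0.0001]
tray trap 180 [ 600.7 -343.6   25.6] ((601.287841796875, -345.1688232421875), (86.64808654785156, 22.140254974365234), 84.3986587524414)
```

Call:
step_arm(increments="0.12 -0.01 -0.002 0 0 0 0.5; 0.12 0 0 0 0 0 0.5; 0.12 0 0 0 0 0 0.5; 0.1 0 0 0 0 0 0.5; 0.06 0 0 0 0 0 0.5; 0.04 0 0 0 0 0 0.5; 0 0 0 0 0 0 0.5; 0 0 0 0 0 0 0.5; 0 0 0 0 0 0 0.5")

```text
t: 37.65
tool_pos: [695.2, 81.5, 42.3]
tcp_rot: [102.7, 89.9, 12.4]
force: [0.8, -0.1, 0.2]
finger_gap: 43.9
```

Call:
step_arm(increments="0 0 0 0 0 0 1; 0 0 0 0 0 0 1; 0 0 0 0 0 0 1; 0 0 0 0 0 0 1; 0 0 0 0 0 0 1; 0 0 0 0 0 0 1; 0 0 0 0 0 0 1; 0 0 0 0 0 0 1")

```text
t: 38.32
tool_pos: [694.5, 81.5, 41.4]
tcp_rot: [100.4, 90.0, 10.1]
force: [-1.2, -0.1, 6.7]
finger_gap: 22.0
```

Call:
step_arm(increments="-0.1 0 0 0 0 0 1; -0.2 0 0 0 0 0 1; -0.2 0 0 0 0 0 1; -0.1 0 0 0 0 0 1; 0 -0.072 0.164 0 0 0 1; 0 -0.072 0.164 0 0 0 1; 0 -0.072 0.164 0 0 0 1; 0 -0.072 0.164 0 0 0 1; 0 -0.072 0.164 0 0 0 1; 0 -0.072 0.164 0 0 0 1; 0 -0.072 0.164 0 0 0 1; 0 -0.072 0.164 0 0 0 1")

```text
t: 39.32
tool_pos: [576.2, -182.0, 160.3]
tcp_rot: [-94.2, 89.9, 175.5]
force: [-0.2, 0.5, -0.8]
finger_gap: 21.7
```

Call:
step_arm(increments="0 -0.072 0.164 0 0 0 1; 0 -0.072 0.164 0 0 0 1; 0 -0.072 0.164 0 0 0 1; 0 -0.072 0.164 0 0 0 1; 0 -0.072 0.164 0 0 0 1; 0 0 0 -0.0395 0 0 1; 0 0 0 -0.0395 0 0 1; 0 0 0 -0.0395 0 0 1; 0 0 0 -0.0395 0 0 1; 0 0 0 -0.0395 0 0 1; 0 0 0 -0.0395 0 0 1; 0 0 0 -0.0395 0 0 1")

```text
t: 40.32
tool_pos: [504.3, -344.0, 160.2]
tcp_rot: [-167.5, 89.9, 152.4]
force: [-0.4, -0.4, -1.2]
finger_gap: 22.0
```

Call:
step_arm(increments="0 0 0 -0.0395 0 0 1; 0 0 0 -0.0395 0 0 1; 0 0 0 -0.0395 0 0 1; 0 0 0 -0.0395 0 0 1; 0 0 0 -0.0395 0 0 1; 0 0 0 0 0 0 1; 0 0 0 0 0 0 1")

```text
t: 40.9
tool_pos: [504.4, -344.1, 160.3]
tcp_rot: [135.6, 89.9, 130.4]
force: [-0.1, 0.8, -1.0]
finger_gap: 21.9
```

Run:
```python
from h import *
s=ctrl.observe(); p,R=pose(); print(s['t'],p,s['finger_gap'],s['q'].round(1),R.as_matrix()[:,2].round(3),s['force'])
im=held(); move([507,-344,10])
```

```text
40.9 [ 504.3823471  -344.14056159  160.29933744] 21.886876367201967 [ 50.5  27.9 -29.4 100.1  16.   56.3   9.8] [ 0.996 -0.09  -0.001] [-0.11023153  0.80628839 -1.01393978]
tip y [42.7 44.1] top x [-21.2 -19.8]
shift total (tool,/200): [0.7522 0.0016 0.0129]
```

Call:
step_arm(increments="0.1 0 0.013 0 0 0 1; 0.15 0 0 0 0 0 1; 0.15 0 0 0 0 0 1; 0.13 0 0 0 0 0 1; 0.1 0 0 0 0 0 1; 0.06 0 0 0 0 0 1; 0.04 0 0 0 0 0 1; 0.02 0 0 0 0 0 1; 0 0 0 0 0 0 1; 0 0 0 0 0 0 1; 0 0 0 0 0 0 1")

```text
t: 41.87
tool_pos: [508.3, -344.9, 12.1]
tcp_rot: [-28.3, 89.9, -33.2]
force: [1.5, -0.4, -0.8]
finger_gap: 21.7
```

Call:
step_arm(increments="0.012 0 0 0 0 0 1; 0.01 0 0 0 0 0 1; 0 0 0 0 0 0 1; 0 0 0 0 0 0 1; 0 0 0 0 0 0 1")

```text
t: 42.28
tool_pos: [507.4, -344.4, 6.5]
tcp_rot: [-25.1, 90.0, -30.0]
force: [-0.0, -0.8, -0.1]
finger_gap: 22.0
```

Call:
step_arm(increments="0 0 0 0 0 0 0.55; 0 0 0 0 0 0 0.55; 0 0 0 0 0 0 0.55; 0 0 0 0 0 0 0.55; -0.1 0 0 0 0 0 0.55; -0.2 0 0 0 0 0 0.55; -0.2 0 0 0 0 0 0.55; -0.2 0 0 0 0 0 0.55; -0.2 0 0 0 0 0 0.55; 0 0 0 0 0 0 0.5; 0 0 0 0 0 0 0.5; 0 0 0 0 0 0 0.5")

```text
t: 43.28
tool_pos: [506.9, -344.4, 186.0]
tcp_rot: [-166.7, 90.0, -171.7]
force: [-0.4, 0.9, -1.4]
finger_gap: 44.0
```

Run:
```python
from h import *
s=ctrl.observe(); p,R=pose(); print(s['t'],p,s['force'])
im2,d,K,T=cam('wrist'); C=cloud(d,K,T)
for x in (507,602):
    m=(d>0)&(abs(C[...,0]-x)<30)&(abs(C[...,1]+345)<36)&(C[...,2]>20)&(C[...,2]<33);P=C[m]
    if len(P): A=np.c_[P[:,:2]-P[:,:2].mean(0),np.ones(len(P))]; print(x,len(P),np.median(P,0).round(1),'slope',np.linalg.lstsq(A,P[:,2],rcond=None)[0].round(3))
im,d,K,T=cam('top')
save('final',np.hstack([cv2.resize(im,(500,375)),cv2.resize(im2,(300,225))[:,:].copy() if 0 else cv2.copyMakeBorder(cv2.resize(im2,(300,225)),0,150,0,0,cv2.BORDER_CONSTANT)]))
C=cloud(d,K,T); m=(d>0)&(abs(C[...,0]-485)<8)&(C[...,2]>45)&(C[...,2]<70)&(C[...,1]>-20)&(C[...,1]<100);P=C[m];print('handles y@485',np.histogram(P[:,1],bins=np.arange(-20,90,6))[0])
```

```text
43.2833 [ 506.87393266 -344.35607839  185.98709229] [-0.38139645  0.88219147 -1.42876501]
507 1309 [ 507.6 -343.4   26.1] slope [-0.0000e+00 -5.0000e-03  2.5895e+01]
602 1394 [ 601.2 -343.1   26.1] slope [ 5.100e-02 -1.000e-02  2.574e+01]
handles y@485 [ 0  0  0  0  0 12  6  0  0  0  0  0  2 10  9  2  0  0]
```

View pics/final.png

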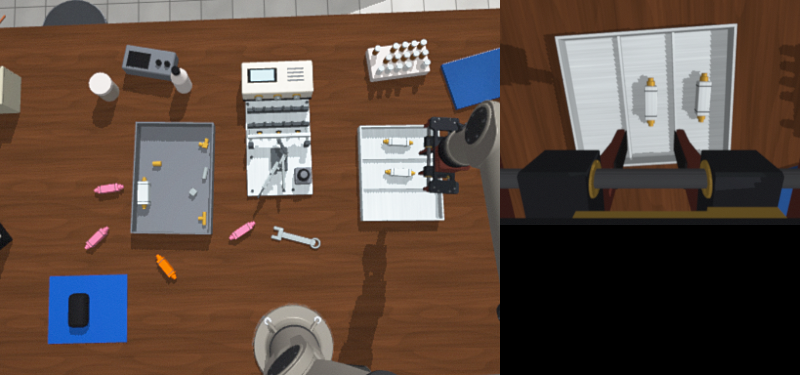

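The final picture shows both traps flat in separate tray lanes, the clamp open, and the fat trap plus five fittings in the bin. The gripper is clear, so I hand the job in.

```bash
python3 -c "
from station import ctrl
print(ctrl.finish_job())"
```

```text
the job is handed in; nothing more can be done
None
```

I ran the whole leak test with the two slim traps that were present (there was no third in the bin) and handed the job in at about 43 s. `finish_job` reports no verdict.

- **Clamp and START:** I laid the traps in cradles 3 and 1 and squeezed the clamp. It locked and stayed locked with the fingers off. I pressed START to its stop, about 5 mm at 27 N.
- **Release:** I pushed the lever tail and the clamp sprang open. The first measurement caught the handle only partly open. The next one, 0.7 s later, showed it fully open.
- **Tray:** I laid both traps in separate tray lanes. Both have their tops at z ≈ 26 mm, which puts the axis about 11 mm above the floor. The fitted tilt along each trap is at most 0.01 rad.
- **Last picture:** The clamp is open, the fat trap and all five small fittings are in the bin, and the gripper is clear of everything.

No final check failed. The START travel and the lever angle were inferred from tool position, force and the later pictures, because the interface gives no joint readings for them.

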